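# Stamp a bar of soap in the hand press

## Robot

A 6-joint arm with a two-finger parallel gripper is mounted at the origin on a cart in front of the work surface, level with it; the furniture and walls round the work are solid. World frame = base frame: x ahead of the robot, y to its left, z up, the work surface at z = 0. Lengths are in m, angles in rad, forces in N, time in s.
With the tool pointing down it reaches from about 0.35 to 0.975 m from the base axis. Payload 4.9 kg.
Tool frame: the origin (TCP) lies at the very end of the fingers, on their centre line; the grasp point (between the pads) lies 19 mm behind it; x points along the fingers, z is the direction in which the jaws open and shut, and the axes are right-handed (so a half turn about x gives the same grasp; the last joint's range is limited). The gripper opens to 85 mm and grips with 20 to 120 N. Pads are 22 mm wide; open, the fingers measure 114 mm over their backs; the gripper's body (76 mm by 85 mm) begins 54 mm behind the grasp point. The pads swing forward as they close: fully open they stand 13 mm farther back than shut.
Start: joints at [-1.289, 0.053, 1.613, -0, 1.476, -0.119], TCP at [0.244, -0.575, 0.208] pointing down, gripper open.
Joint ranges: [-3.01, 3.01], [-1.01, 2.22], [0.06, 2.58], [-1.02, 4.17], [0.09, 2.62], [-3.14, 3.14]. Speed limits (rad/s): [2.57, 2.57, 3.14, 3.14, 3.14, 3.14].

## Interface

Orientations are given as a unit quaternion [w, x, y, z].
In Python, from plant import manip, viewer gives the robot as it stands.
- The arm moves only by the shell command python3 -m inch 'ROWS'. ROWS is JSON, a list of rows, each an object with "fingers": the opening, from -1 (shut) to 1 (fully open), so that 0 is half open; "delta_pos": the shift along the tool's x, y, z in cm, a list of three; "twist": the turn, a rotation vector about the tool's x, y, z in degrees, a list of three. A call has 1 to 5 rows; each row shifts and turns the commanded pose from where the row before left it, along the tool's axes as they then stand; what a row does not reach is not made up. A row lasts 1/8 s, in which the tool goes at most 62.5 mm and 10.7 degrees, less where a joint would pass 70% of its speed; a pose out of reach is approached as far as the arm can. A call is refused whole if a number of a shift passes 6.25 or a number of a turn 10.7, either way. A call with a gripper value outside its range is refused whole. The fingers move at their own pace and stop on an object; the grip force is fixed at half the most. Time passes only in rows, so rows that do not move let the fingers close. It gives the time, the measured TCP pose, the force and the opening at its end, in the units of the state.
- manip.state(): the state, without advancing time (a new reading comes with each control period).
- viewer.grab_frame(name): name is "scene" or "side" or "wrist"; returns a dict with "pixels" (400x640x3 uint8, blue, green, red), "range_z" (400x640 float32, m along the optical axis (not along the pixel's ray), 0 where there is no reading), "K" (3x3 intrinsics, pixels), "pose" (4x4, takes a point from camera to world coordinates). Camera axes: x right, y down, z forward; pixel columns grow to the right and rows downward; lengths in m; the calibration is good to about 2 mm. A picture is of the moment at which its call begins.
- manip.job_done(): hands the job in, once; it reports no verdict.
The state is a dict: "time": time; "joint_pos": joint angles; "joint_vel": joint speeds; "joint_efforts": joint torques, N m; "tool_pos": TCP position; "tool_rot": TCP orientation; "contact_force": force on the tool from outside, world axes, zero at the start; "ft_torque": the same for the moment, N m; "gripper_width": opening from 0.0 (shut) to 1.0 (fully open).
Only numpy, scipy, OpenCV 4.12 (cv2) and the standard library are available. Lean on these libraries where they do the work, as an engineer would, in place of code of your own. Each camera call takes 0.05 s, during which the arm holds its last target.

## Task

The coral-red bar of soap lying on the slatted curing rack still needs its stamp. Set it down flat and fully home in the white die of the press's drawer without dropping it, push the drawer in under the stamp as far as it goes, then press the lever with the red grip firmly down until the stamp bears hard on the soap, hold it there for about half a second, and let the lever rise again. Leave the bar in the die under the stamp, and do not disturb the pink bar or the other things on the table.

Things in the scene. Friction and masses are not known exactly. Their poses are not given: they have to be found in the camera images.
- coral_bar: the coral-red bar of soap to be stamped, a block with rounded edges, 48 mm (own x) by 78 mm (own y) by 26 mm high, about 0.1 kg; origin at the centre of its underside, z up. It lies flat on the rack's top, its long side (own y) roughly along world x
- pink_bar: a pink bar of soap of the same size and frame on the same rack, at least 40 mm of space between the two; leave it alone
- rack: two-tier slatted wooden curing rack, fixed, 124 mm (own x) by 250 mm (own y), its top 110 mm above the table; origin at the centre of its underside, axes as the world at yaw 0. It stands behind the soap boxes, whose upright card lids reach about 0.18 m above the table, up to about x = 0.52
- press: hand stamping press, dark teal enamel, fixed; origin under the centre of its 290 x 124 mm base, front towards own -x, z up. The head stands over own x 0.007 to 0.141, own y -0.034 to 0.034, 0.120 to 0.196 m above the table, on a column at the back; the die is clear of it when the drawer is out
- die_floor (a point): centre of the floor of the white die's cavity, 24 mm above the table; axes as the press. Cavity 83 mm along own x, 52 mm along own y, 16 mm deep, the upper 6 mm flaring out by 3 mm on each side. A bar fully home, its long side along own x, stands 10 mm above the rim
- die_rim (a point): middle of the die's mouth, level with its rim, 16 mm above the cavity floor, axes as the press. Walls 10.5 mm thick. Both long walls (own +y and -y) are cut away down to the floor over their middle 48 mm, as room for fingers; outside there, only rails that lie 2 mm below the cavity floor
- die_drawer (a joint): travel of the drawer along the press's +x, m: near 0 fully out (load here), 0.120 at its stop with the die under the stamp. Slides against about 1.5 N of friction and stays where it is left
- drawer_post (a point): top centre of the black upright post at the drawer's front end, by which the drawer is pushed; 0.100 m in front (own -x) of the cavity's centre, 62 mm above the table. 26 mm across in its upper 12 mm, 21 mm below; it stands on a tongue whose top is 24 mm above the table
- press_lever (a joint): turn of the lever, rad: 0 at rest, slanting 55 degrees up; grows as the grip is pressed down. A spring returns it (3 to 4 N on the grip). The stamp lowers 25 mm per rad and meets a bar home in the die at about 1.2 rad (lever 14 degrees below level); from there it bears on the soap with about five times the further force on the grip. Without a bar it goes to 1.38
- lever_grip (a point): middle of the red grip of the lever, a round bar 19 mm thick and 58 mm long, along the press's own y, on the left (own +y) side of the press; moves with the lever, 0.130 m from the shaft. About 0.27 m above the table at rest, 0.134 m when the stamp meets the soap
- lever_shaft (a point): point on the lever shaft's axis, level with the middle of the grip; the axis runs along the press's own y, 0.165 m above the table. With the lever at q rad the grip's middle is 0.130*cos(0.96 - q) m in front (own -x) of this point and 0.130*sin(0.96 - q) m above it
- stamp: ram with a brass stamp, 74 by 43 mm, under the press's head, geared to the lever; origin at the centre of the stamp's face, 80 mm above the table when raised
- stub: green pencil, 154 mm long, lying right of the press; origin under its middle; bystander
- tealight_a: tealight, 38 mm across, 20 mm high, far right corner; origin under its centre; bystander
- tealight_b: tealight like the other, beside it; bystander
- toadstool: small red ceramic toadstool, 62 x 63 x 80 mm, far left; origin under its centre; bystander
There are look-alikes about, which are no part of the job. What is shaped like the coral_bar but blue is not meant.

How it is judged:
By the outcome, as a careful person would: the job done as asked, in the order asked, and still so for the second after the job is handed in, with the robot touching nothing.
It also fails if it takes over 66 s, if anything falls off the work surface, if the arm or the gripper's body presses on something with over 40 N, if the wrist force passes 120 N, or if a joint passes its speed limit or range.

## Working session

There is one attempt and no reset: what is moved stays moved. The work goes in short steps, Python scripts to look and compute and a shell command to move; the robot and the scene stay as the last step left them, time stands still between calls to the robot, and variables do not carry over. Pictures are saved under pics/ and viewed, and the job is handed in when it is done.

```bash
ls; mkdir -p pics; python3 - <<'E'
from plant import manip, viewer
import cv2
s=manip.state()
for k,v in s.items(): print(k,v)
import numpy as np
for n in ["scene","side","wrist"]:
    f=viewer.grab_frame(n); cv2.imwrite(f"pics/a_{n}.png",f["pixels"]); np.savez(f"pics/a_{n}.npz",**f)
    print(n,f["K"].round(1).tolist(),f["pose"].round(3).tolist())
E
```

```text
pics
time 0.0
joint_pos [-1.28900452e+00  5.33669490e-02  1.61430027e+00 -1.56436020e-05
  1.47597520e+00 -1.18977270e-01]
joint_vel [-0.00088533 -0.00103456  0.000369   -0.00063057 -0.00065131  0.00121182]
joint_efforts [-8.87331789e-04 -3.93685055e+01 -3.70178425e+01 -3.33964026e-04
  6.95966752e-03  1.39120067e-05]
tool_pos [ 0.24365161 -0.57482732  0.20705305]
tool_rot [ 0.58896215  0.39093619  0.59007411 -0.39000644]
contact_force [0.04120921 0.12862875 0.37514953]
ft_torque [-0.02732754 -0.00133501  0.03398151]
gripper_width 1.0004521406469948
scene [[421.0, 0.0, 329.6], [0.0, 421.0, 198.2], [0.0, 0.0, 1.0]] [[0.412, -0.431, 0.803, -0.717], [-0.911, -0.19, 0.366, -0.589], [-0.005, -0.882, -0.47, 0.863], [0.0, 0.0, 0.0, 1.0]]
side [[425.8, 0.0, 318.5], [0.0, 425.8, 200.7], [0.0, 0.0, 1.0]] [[-0.883, -0.407, 0.233, 0.245], [-0.469, 0.758, -0.454, 0.524], [0.008, -0.51, -0.86, 1.193], [0.0, 0.0, 0.0, 1.0]]
wrist [[349.7, 0.0, 322.3], [0.0, 349.7, 206.0], [0.0, 0.0, 1.0]] [[0.391, -0.882, -0.263, 0.311], [-0.92, -0.376, -0.108, -0.547], [-0.004, 0.284, -0.959, 0.373], [0.0, 0.0, 0.0, 1.0]]
```

View pics/a_scene.png

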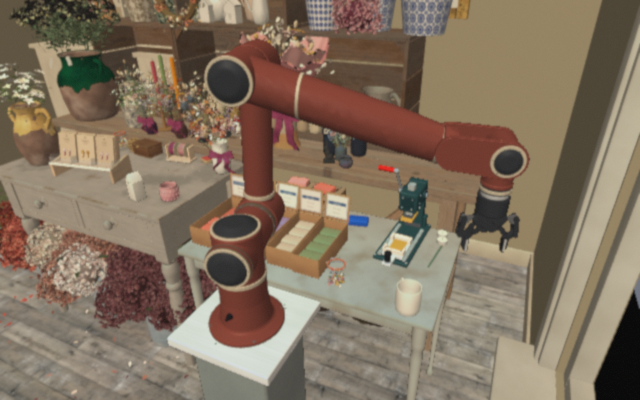

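View pics/a_side.png

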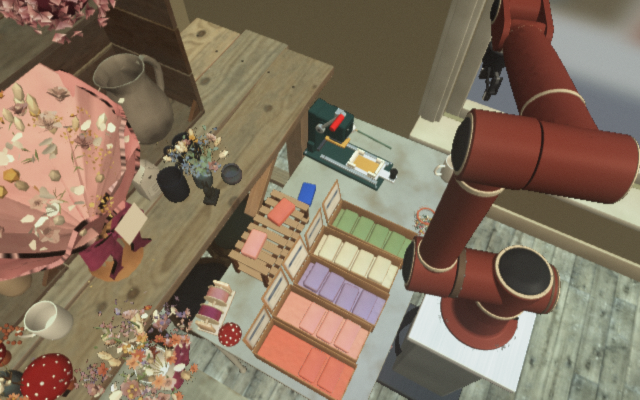

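View pics/a_wrist.png

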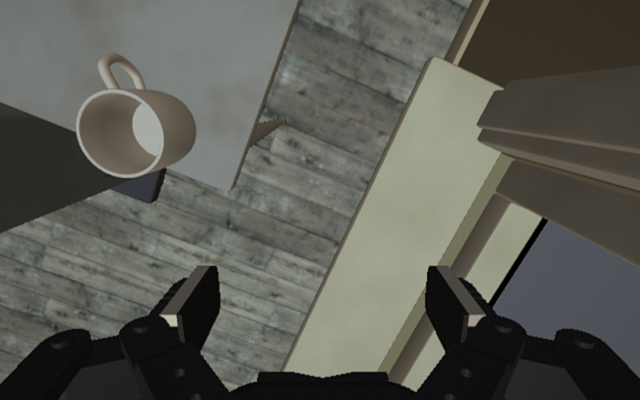

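The side view shows the rack with the coral bar (283,209), the pink bar (255,242), a blue look-alike (308,193), and the press at (345,150) with its drawer out (white die near 365,165).

```bash
cat > h.py <<'E'
import numpy as np, cv2
from scipy.spatial.transform import Rotation as R
def pts(f):
    h,w=f["range_z"].shape; u,v=np.meshgrid(np.arange(w),np.arange(h)); z=f["range_z"]
    K=f["K"]; c=np.stack([(u-K[0,2])/K[0,0]*z,(v-K[1,2])/K[1,1]*z,z],-1)
    P=c@f["pose"][:3,:3].T+f["pose"][:3,3]; P[z<=0]=np.nan; return P
def ray(f,u,v,h):
    K=f["K"]; d=f["pose"][:3,:3]@np.array([(u-K[0,2])/K[0,0],(v-K[1,2])/K[1,1],1]); o=f["pose"][:3,3]
    return o+d*(h-o[2])/d[2]
def Rt(s):
    q=s["tool_rot"]; return R.from_quat([q[1],q[2],q[3],q[0]])
def goto(s,p,yawz=None):
    "delta in tool frame (cm); z-axis target yaw, tool pointing down -> twist total deg"
    r=Rt(s); d=r.inv().apply(np.array(p)-s["tool_pos"])*100
    out=[d.round(2)]
    if yawz is not None:
        x=np.array([0,0,-1.]); z=np.array([np.cos(yawz),np.sin(yawz),0]); y=np.cross(z,x)
        T=R.from_matrix(np.stack([x,y,z],1)); out.append(np.degrees((r.inv()*T).as_rotvec()).round(2))
    return out
E
python3 - <<'E'
from h import *
f=dict(np.load("pics/a_side.npz")); im=f["pixels"]; P=pts(f)
cv2.imwrite("pics/a_zoom1.png",cv2.resize(im[80:280,220:420],None,fx=3,fy=3,interpolation=cv2.INTER_CUBIC))
hsv=cv2.cvtColor(im,cv2.COLOR_BGR2HSV)
for nm,lo,hi,z0,z1 in [("red",(0,60,90),(12,255,255),.12,.15)]:
    m=cv2.inRange(hsv,lo,hi)&(((P[...,2]>z0)&(P[...,2]<z1)).astype(np.uint8)*255)
    n,l,st,c=cv2.connectedComponentsWithStats(m)
    for i in range(1,n):
        if st[i,4]>40:
            q=P[l==i]; (cx,cy),(a,b),an=cv2.minAreaRect(q[:,:2].astype(np.float32)*1000)
            print(nm,c[i].round(1),st[i,4],np.median(q,0).round(4),cx,cy,a,b,an,im[l==i].mean(0), np.median(q[:,2]))
for u,v in [(283,209),(255,242),(338,122),(365,163),(393,174),(318,110)]: print(u,v,P[v,u].round(4),hsv[v,u])
E
```

```text
red [280.7 211.2] 426 [0.6106 0.0467 0.1343] 612.3619384765625 42.79682540893555 79.54300689697266 46.63420486450195 81.59685516357422 [ 98.3685446  123.46948357 213.17370892] 0.13431453609596433
red [253.6 243.2] 468 [0.6244 0.1674 0.1344] 626.950439453125 164.74700927734375 46.283226013183594 78.8968734741211 6.7431135177612305 [141.90811966 161.65384615 219.72863248] 0.13444559107528875
283 209 [0.6082 0.0378 0.1351] [  6 133 222]
255 242 [0.623  0.1631 0.1349] [  7  84 226]
338 122 [ 0.566  -0.2131  0.2763] [  1 200 229]
365 163 [ 0.4926 -0.2958  0.027 ] [ 21 144 215]
393 174 [ 0.388  -0.2759  0.0599] [40 34 45]
318 110 [ 0.6688 -0.2877  0.201 ] [81 86 71]
```

View pics/a_zoom1.png

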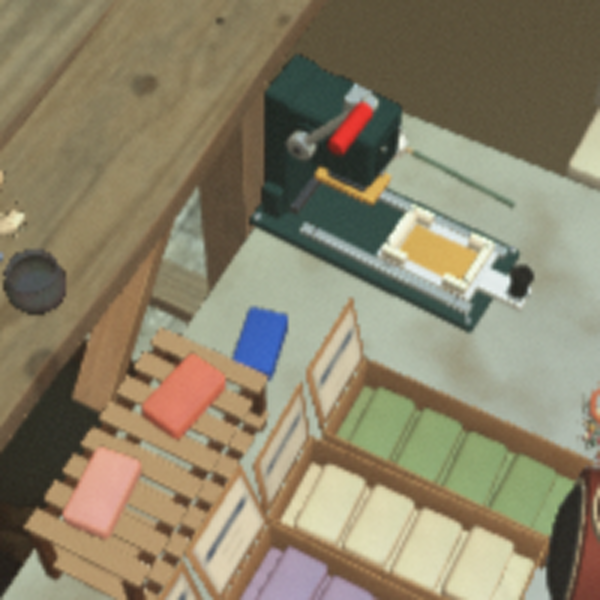

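```bash
python3 - <<'E'
from h import *
from plant import manip
f=dict(np.load("pics/a_side.npz")); im=f["pixels"]; P=pts(f)
hsv=cv2.cvtColor(im,cv2.COLOR_BGR2HSV)
for (a,b) in [(283,209),(255,242)]:
    m=cv2.inRange(hsv,(0,60,90),(12,255,255))&((P[...,2]>.128)&(P[...,2]<.145)).astype(np.uint8)*255
    l=cv2.connectedComponents(m)[1]; q=P[l==l[b,a]][:,:2]; print(cv2.boxPoints(cv2.minAreaRect(q.astype(np.float32)*1000)).round(0).tolist())
for u,v in [(190,120),(270,60),(230,40),(205,170),(250,200),(150,280),(200,60),(130,90),(195,150)]: print(u,v,P[v,u].round(3))
s=manip.state(); print(Rt(s).as_matrix().round(3)); print(goto(s,[.40,-.25,.5]),goto(s,[.45,-.05,.47]))
w=dict(np.load("pics/a_wrist.npz")); C=w["pose"]; r=Rt(s).as_matrix()
print("cam in tool",(r.T@(C[:3,3]-s["tool_pos"])).round(3),(r.T@C[:3,:3]).round(3))
# wall heights
print("high pts near rack", [ (x, np.nanmax(np.where((abs(P[...,0]-x)<.02)&(abs(P[...,1]-.05)<.15),P[...,2],np.nan)).round(3)) for x in (.5,.55,.6,.65,.7,.75,.8,.9)])
print("high pts near press", [ (x, np.nanmax(np.where((abs(P[...,0]-x)<.02)&(abs(P[...,1]+.28)<.1),P[...,2],np.nan)).round(3)) for x in (.5,.55,.6,.65,.7,.75,.8,.9)])
E
```

```text
[[583.0, 7.0], [630.0, 0.0], [641.0, 79.0], [595.0, 86.0]]
[[599.0, 201.0], [609.0, 123.0], [655.0, 128.0], [645.0, 207.0]]
190 120 [ 1.013 -0.083  0.174]
270 60 [ 0.953 -0.459  0.147]
230 40 [ 1.135 -0.478  0.149]
205 170 [0.801 0.095 0.271]
250 200 [ 0.84  -0.077 -0.169]
150 280 [0.797 0.385 0.149]
200 60 [ 1.168 -0.34   0.149]
130 90 [1.062 0.028 0.375]
195 150 [nan nan nan]
[[-0.     0.921  0.39 ]
 [ 0.002  0.39  -0.921]
 [-1.     0.    -0.002]]
[array([-29.22,  27.08, -23.87])] [array([-26.19,  39.48, -40.33])]
cam in tool [-0.165  0.072  0.   ] [[ 0.002 -0.285  0.959]
 [ 0.001 -0.959 -0.285]
 [ 1.     0.002 -0.001]]
high pts near rack [(0.5, np.float64(0.175)), (0.55, np.float64(0.114)), (0.6, np.float64(0.143)), (0.65, np.float64(0.14)), (0.7, np.float64(0.006)), (0.75, np.float64(0.306)), (0.8, np.float64(0.35)), (0.9, np.float64(0.592))]
high pts near press [(0.5, np.float64(0.042)), (0.55, np.float64(0.282)), (0.6, np.float64(0.278)), (0.65, np.float64(0.202)), (0.7, np.float64(0.203)), (0.75, np.float64(0.155)), (0.8, np.float64(0.156)), (0.9, np.float64(0.155))]
```

```bash
python3 -m inch '[{"fingers":1,"delta_pos":[-6,0,0],"twist":[-9.75,0,0]},{"fingers":1,"delta_pos":[-6,0,0],"twist":[-9.75,0,0]},{"fingers":1,"delta_pos":[-6,0,0],"twist":[-9.75,0,0]},{"fingers":1,"delta_pos":[-3,0,0],"twist":[-9.75,0,0]}]'
python3 - <<'E'
from h import *
from plant import manip
s=manip.state(); print(s["tool_pos"],goto(s,[.42,-.30,.42],np.radians(-8.5)))
E
```

```text
time: 0.65
tool_pos: [0.244, -0.5759, 0.4231]
tool_rot: [0.688, 0.168, 0.686, -0.171]
contact_force: [-0.3, -0.2, -0.8]
gripper_width: 1.001
[ 0.2440135  -0.57592286  0.42305701] [array([ 0.18, 32.61,  2.75]), array([-19.21,   0.19,   0.27])]
```

```bash
python3 -m inch '[{"fingers":1,"delta_pos":[0,6,0],"twist":[-9.6,0,0]},{"fingers":1,"delta_pos":[0,6,0],"twist":[-9.6,0,0]},{"fingers":1,"delta_pos":[0,5.5,2.5],"twist":[0,0,0]},{"fingers":1,"delta_pos":[0,5.5,2.5],"twist":[0,0,0]},{"fingers":1,"delta_pos":[0,5.5,2.5],"twist":[0,0,0]}]'
python3 - <<'E'
from h import *
from plant import manip,viewer
s=manip.state(); print(s["tool_pos"],goto(s,[.60,.07,.33],np.radians(-8.5)))
f=viewer.grab_frame("wrist"); cv2.imwrite("pics/b_wrist.png",f["pixels"])
E
```

```text
time: 1.27
tool_pos: [0.391, -0.3123, 0.418]
tool_rot: [0.705, 0.055, 0.705, -0.055]
contact_force: [0.8, -0.4, 0.0]
gripper_width: 1.005
[ 0.3910486  -0.31225684  0.41801525] [array([ 8.81, 40.99, 14.76]), array([-0.36,  0.  , -0.01])]
```

View pics/b_wrist.png

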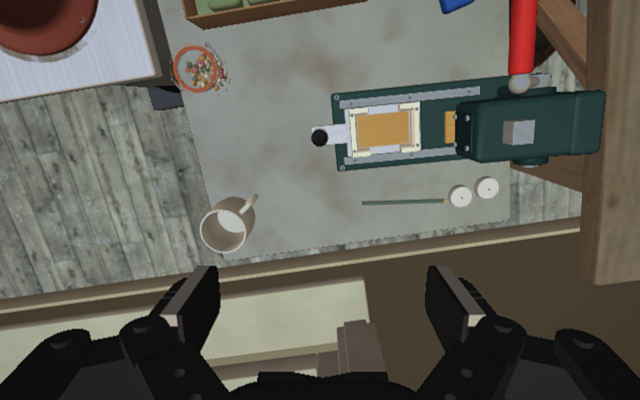

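The wrist view shows the press clearly: the post at (319,137), the die centre at about (384,130), the grip at (522,45) and a wooden upright at the right edge. I'll measure from this view.

```bash
python3 - <<'E'
from h import *
from plant import manip,viewer
f=viewer.grab_frame("wrist"); np.savez("pics/b_wrist.npz",**f); P=pts(f); im=f["pixels"]; hsv=cv2.cvtColor(im,cv2.COLOR_BGR2HSV)
for u,v in [(620,150),(590,20),(384,130),(319,137),(322,130),(522,45),(525,15),(520,85),(355,105),(417,105),(352,155),(418,150),(519,132),(480,110),(565,10)]: print(u,v,P[v,u].round(4),hsv[v,u])
# gold die floor
def rect(m,h,name):
    n,l,st,c=cv2.connectedComponentsWithStats(m); 
    for i in np.argsort(-st[1:,4])[:2]+1:
        cs=cv2.findContours((l==i).astype(np.uint8),0,1)[0][0][:,0]
        w=np.array([ray(f,u,v,h)[:2] for u,v in cs],np.float32)*1000
        (r)=cv2.minAreaRect(w); print(name,st[i],c[i].round(1),r)
rect(cv2.inRange(hsv,(10,90,120),(30,255,255)),.024,"gold")
m=cv2.inRange(hsv,(0,0,200),(60,60,255)); m[:90]=0;m[170:]=0;m[:,:340]=0;m[:,440:]=0
m=cv2.morphologyEx(m,cv2.MORPH_CLOSE,np.ones((5,5)))
rect(m,.040,"white")
m=cv2.inRange(hsv,(0,180,120),(8,255,255)); rect(m,.27,"grip")
m=cv2.inRange(hsv,(0,0,0),(180,255,45)); m[:110]=0;m[160:]=0;m[:,:300]=0;m[:,335:]=0; rect(m,.062,"post")
cv2.imwrite("pics/b_z.png",cv2.resize(im[60:190,290:620],None,fx=2.4,fy=2.4,interpolation=cv2.INTER_CUBIC))
E
```

```text
620 150 [ 0.7625 -0.3436  0.1501] [ 19  64 111]
590 20 [ 0.7341 -0.1873  0.1247] [14 98 70]
384 130 [ 0.4959 -0.2887  0.0249] [ 19 137 173]
319 137 [ 0.3941 -0.2815  0.0605] [ 0 16 32]
322 130 [ 0.3995 -0.2764 -0.0016] [ 33  18 155]
522 45 [ 0.5694 -0.2145  0.2812] [  1 197 192]
525 15 [ 0.5717 -0.193   0.2807] [  1 196 190]
520 85 [ 0.5696 -0.2449  0.2785] [ 82  19 147]
355 105 [ 0.4557 -0.2448  0.0211] [107  31 158]
417 105 [ 0.5507 -0.2587  0.0215] [100  19 160]
352 155 [ 0.4403 -0.3176  0.0431] [ 90  12 131]
418 150 [ 0.5495 -0.3296  0.0134] [93 60 76]
519 132 [ 0.6022 -0.2929  0.2173] [102  26 147]
480 110 [ 0.5746 -0.2672  0.1897] [ 86 100  41]
565 10 [ 0.8435 -0.1424 -0.089 ] [ 14 109 112]
gold [ 355  117   51   36 1572] [380.5 134.2] ((489.52752685546875, -294.8216247558594), (48.976219177246094, 78.8502426147461), 86.57172393798828)
gold [442 117  10  32 292] [446.2 132.6] ((593.059326171875, -307.52154541015625), (48.60813903808594, 14.1231107711792), 87.1285629272461)
white [398 108  19  49 418] [410.5 132.2] ((528.1851806640625, -296.5895690917969), (71.67121124267578, 26.700992584228516), 86.49699401855469)
white [347 113  21  49 307] [353.7 137.3] ((451.91180419921875, -292.7029113769531), (70.79334259033203, 27.203380584716797), 86.69609832763672)
grip [ 504    6   29   78 1799] [518.   44.8] ((572.1298828125, -213.7128448486328), (58.46122360229492, 19.802047729492188), 86.16377258300781)
post [310 135  15  16 192] [317.  142.4] ((390.0480041503906, -288.9486999511719), (21.93524932861328, 20.736064910888672), 81.65274047851562)
```

View pics/b_z.png

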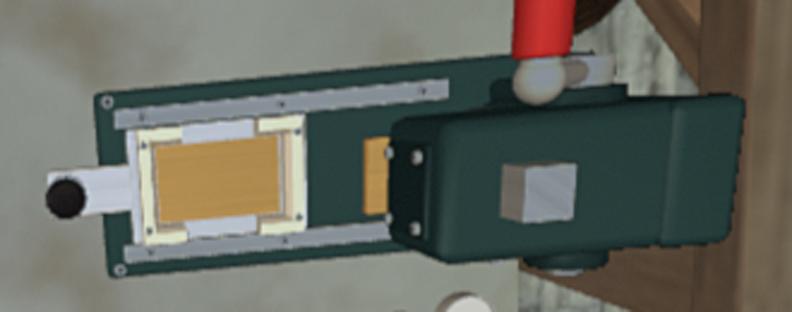

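The press measures consistently: die centre (0.490,-0.2947), press yaw about -3.45°, post (0.390,-0.289) as expected, grip (0.572,-0.214). Next I'll look at the bar.

```bash
python3 -m inch '[{"fingers":1,"delta_pos":[0,5.5,2],"twist":[0,0,0]},{"fingers":1,"delta_pos":[0,5.5,2],"twist":[0,0,0]},{"fingers":1,"delta_pos":[0,5.5,2],"twist":[0,0,0]},{"fingers":1,"delta_pos":[0,5.5,2],"twist":[0,0,0]},{"fingers":1,"delta_pos":[0,5.5,2],"twist":[0,0,0]}]'
python3 -m inch '[{"fingers":1,"delta_pos":[2,4.5,1.5],"twist":[0,0,0]},{"fingers":1,"delta_pos":[3,4.5,1.5],"twist":[0,0,0]},{"fingers":1,"delta_pos":[3,4,1.5],"twist":[0,0,0]},{"fingers":1,"delta_pos":[0,0,0],"twist":[0,0,0]}]'
cat > bar.py <<'E'
from h import *
from plant import manip,viewer
import sys
f=viewer.grab_frame("wrist"); s=manip.state(); im=f["pixels"]; cv2.imwrite(sys.argv[1],im); P=pts(f); hsv=cv2.cvtColor(im,cv2.COLOR_BGR2HSV)
m=cv2.inRange(hsv,(0,60,80),(12,255,255))&((P[...,2]>.127)&(P[...,2]<.15)).astype(np.uint8)*255
n,l,st,c=cv2.connectedComponentsWithStats(m)
for i in range(1,n):
    if st[i,4]>300:
        cs=cv2.findContours((l==i).astype(np.uint8),0,1)[0][0][:,0]
        for h in (.136,.131):
            w=np.array([ray(f,u,v,h)[:2] for u,v in cs],np.float32)*1000
            print(st[i],c[i].round(0),np.nanmedian(P[l==i],0).round(4),[np.round(x,1) for x in cv2.minAreaRect(w)],hsv[l==i].mean(0).round(0))
print(s["time"],s["tool_pos"])
E
python3 bar.py pics/c_wrist.png
```

```text
time: 2.0
tool_pos: [0.5321, -0.0567, 0.418]
tool_rot: [0.705, 0.055, 0.705, -0.055]
contact_force: [1.0, 0.1, -0.1]
gripper_width: 1.001
time: 2.5
tool_pos: [0.5952, 0.0653, 0.3332]
tool_rot: [0.702, 0.053, 0.708, -0.054]
contact_force: [-0.6, 0.1, 0.4]
gripper_width: 1.004
[ 310   24   62   91 3881] [341.  69.] [0.6268 0.1651 0.1359] [array([626.7, 163.5]), array([45.2, 76.4]), np.float64(6.9)] [  4.  83. 200.]
[ 310   24   62   91 3881] [341.  69.] [0.6268 0.1651 0.1359] [array([627. , 163.9]), array([45.9, 77.4]), np.float64(6.9)] [  4.  83. 200.]
[ 322  156   44   71 2954] [343. 191.] [0.6129 0.0442 0.1356] [array([612.9,  42.7]), array([77.1, 45.3]), np.float64(81.4)] [  5. 130. 196.]
[ 322  156   44   71 2954] [343. 191.] [0.6129 0.0442 0.1356] [array([613. ,  41.4]), array([78.2, 45.9]), np.float64(81.4)] [  5. 130. 196.]
2.55 [0.59553756 0.0640215  0.33578991]
```

View pics/c_wrist.png

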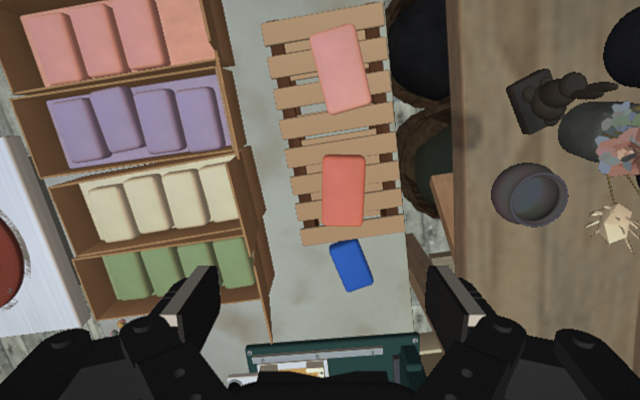

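The wrist view shows the coral bar at (343,191), centred at (0.613,0.0425). Its long side runs at 81.4°, so along world y and not world x as the brief says. Both views agree, so I'll trust the measurement.

```bash
python3 - <<'E'
from h import *
from plant import manip
s=manip.state(); print(s["tool_pos"],goto(s,[.613,.0425,.22],np.radians(-8.6)))
E
```

```text
[0.59553756 0.0640215  0.33578991] [array([11.57, -1.85,  2.1 ]), array([-0.16, -0.25,  0.07])]
```

```bash
python3 -m inch '[{"fingers":1,"delta_pos":[4,-0.9,1.05],"twist":[-0.2,-0.25,0]},{"fingers":1,"delta_pos":[4,-0.95,1.05],"twist":[0,0,0]},{"fingers":1,"delta_pos":[3.6,0,0],"twist":[0,0,0]},{"fingers":1,"delta_pos":[0,0,0],"twist":[0,0,0]}]'
python3 - <<'E'
from h import *
from plant import manip
s=manip.state(); print(s["tool_pos"],goto(s,[.613,.0425,.111],np.radians(-8.6)))
E
python3 bar.py pics/d_wrist.png
```

```text
time: 3.05
tool_pos: [0.6126, 0.0407, 0.2199]
tool_rot: [0.705, 0.054, 0.705, -0.054]
contact_force: [0.8, 0.1, -0.4]
gripper_width: 0.998
[0.61257846 0.04071476 0.2198835 ] [array([10.89,  0.19,  0.02]), array([-0.15, -0.05,  0.05])]
[ 274    0   88   89 5795] [319.  40.] [0.6271 0.1511 0.1359] [array([628.1, 152.6]), array([44.9, 56.7]), np.float64(6.8)] [  4.  83. 213.]
[ 274    0   88   89 5795] [319.  40.] [0.6271 0.1511 0.1359] [array([628.2, 153.5]), array([45.8, 57.8]), np.float64(6.8)] [  4.  83. 213.]
[ 292  149   63  101 6003] [322. 199.] [0.6131 0.045  0.1357] [array([613. ,  42.7]), array([77. , 44.9]), np.float64(80.8)] [  5. 129. 212.]
[ 292  149   63  101 6003] [322. 199.] [0.6131 0.045  0.1357] [array([612.8,  41.3]), array([78.5, 45.8]), np.float64(80.8)] [  5. 129. 212.]
3.1 [0.61396069 0.04100871 0.22268313]
```

View pics/d_wrist.png

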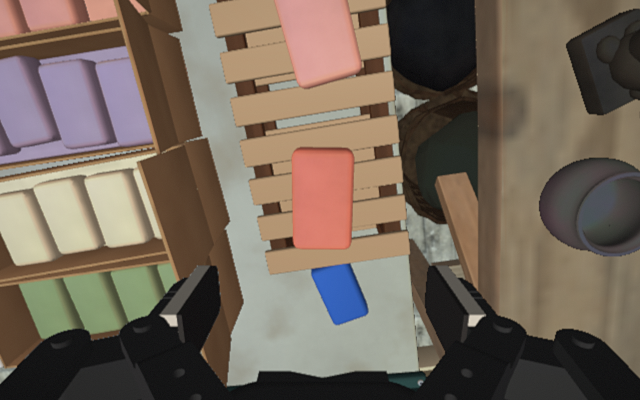

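```bash
python3 -m inch '[{"fingers":1,"delta_pos":[4,0.1,0],"twist":[-0.2,0,0]},{"fingers":1,"delta_pos":[3,0,0],"twist":[0,0,0]},{"fingers":1,"delta_pos":[2,0,0],"twist":[0,0,0]},{"fingers":1,"delta_pos":[1,0,0],"twist":[0,0,0]},{"fingers":1,"delta_pos":[0,0,0],"twist":[0,0,0]}]'
python3 -m inch '[{"fingers":1,"delta_pos":[0,0,0],"twist":[0,0,0]}]'
python3 - <<'E'
from h import *
from plant import manip,viewer
f=viewer.grab_frame("wrist");cv2.imwrite("pics/e_wrist.png",f["pixels"])
s=manip.state(); print(s["tool_pos"],goto(s,[.613,.0425,.111],np.radians(-9)))
E
```

```text
time: 3.72
tool_pos: [0.6152, 0.0432, 0.123]
tool_rot: [0.707, 0.052, 0.703, -0.052]
contact_force: [-0.1, 0.2, -0.5]
gripper_width: 0.999
time: 3.85
tool_pos: [0.6159, 0.0432, 0.1241]
tool_rot: [0.708, 0.052, 0.703, -0.052]
contact_force: [0.1, 0.1, 0.6]
gripper_width: 1.001
[0.615795   0.0432218  0.12397013] [array([ 1.3 , -0.11, -0.27]), array([ 0.57,  0.39, -0.01])]
```

View pics/e_wrist.png

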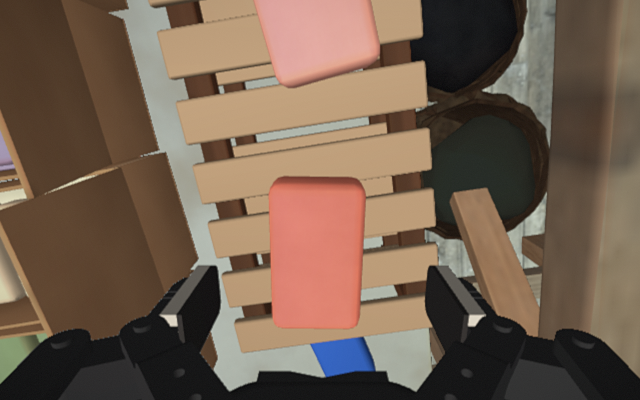

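```bash
python3 -m inch '[{"fingers":1,"delta_pos":[1.2,-0.1,-0.25],"twist":[0.5,0.4,0]},{"fingers":1,"delta_pos":[0,0,0],"twist":[0,0,0]},{"fingers":1,"delta_pos":[0,0,0],"twist":[0,0,0]}]'
python3 - <<'E'
from h import *
from plant import manip,viewer
s=manip.state(); print(s["tool_pos"],goto(s,[.613,.0425,.111],np.radians(-9)))
E
```

```text
time: 4.28
tool_pos: [0.612, 0.0426, 0.11]
tool_rot: [0.704, 0.055, 0.706, -0.055]
contact_force: [0.0, -0.2, -0.1]
gripper_width: 1.0
[0.61202653 0.04263378 0.10998388] [array([-0.1,  0. ,  0.1]), array([ 0.06, -0.18,  0.  ])]
```

```bash
python3 -m inch '[{"fingers":-1,"delta_pos":[-0.1,0,0.1],"twist":[0,0,0]},{"fingers":-1,"delta_pos":[0,0,0],"twist":[0,0,0]},{"fingers":-1,"delta_pos":[0,0,0],"twist":[0,0,0]},{"fingers":-1,"delta_pos":[0,0,0],"twist":[0,0,0]},{"fingers":-1,"delta_pos":[0,0,0],"twist":[0,0,0]}]'
python3 -m inch '[{"fingers":-1,"delta_pos":[0,0,0],"twist":[0,0,0]},{"fingers":-1,"delta_pos":[0,0,0],"twist":[0,0,0]}]'
python3 - <<'E'
from h import *
from plant import manip,viewer
f=viewer.grab_frame("wrist");cv2.imwrite("pics/f_wrist.png",f["pixels"])
s=manip.state(); print(s["tool_pos"],goto(s,[.613,.0425,.111],np.radians(-9)))
E
```

```text
time: 4.9
tool_pos: [0.6143, 0.0424, 0.1131]
tool_rot: [0.705, 0.055, 0.705, -0.055]
contact_force: [-0.3, -0.2, 5.2]
gripper_width: -0.002
time: 5.15
tool_pos: [0.6143, 0.0425, 0.113]
tool_rot: [0.705, 0.055, 0.705, -0.055]
contact_force: [0.0, 0.4, 5.0]
gripper_width: -0.005
[0.61436768 0.04246688 0.11309459] [array([ 0.21, -0.02, -0.14]), array([ 0.06,  0.01, -0.02])]
```

View pics/f_wrist.png

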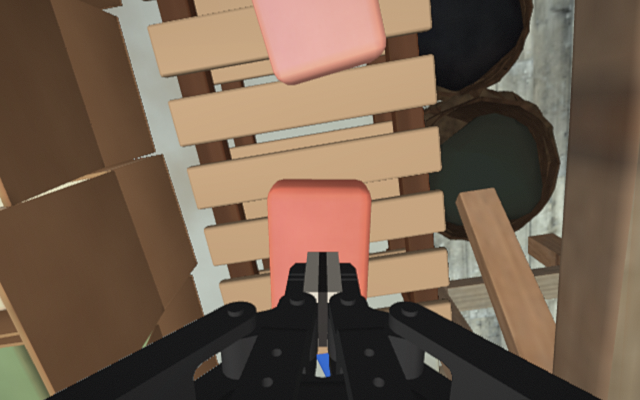

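The fingers have shut completely on top of the bar (tips at (322,258)) with about 5 N upward force, so the tips are higher than tool_pos suggests. I'll check independently.

```bash
python3 - <<'E'
from h import *
from plant import manip,viewer
f=viewer.grab_frame("wrist");P=pts(f)
for u,v in [(305,268),(312,256),(322,254),(340,268),(322,270),(300,280),(318,215),(345,215),(230,160)]: print(u,v,P[v,u].round(4), f["range_z"][v,u])
s=manip.state();r=Rt(s).as_matrix()
print("cam tool",(r.T@(f["pose"][:3,3]-s["tool_pos"])).round(3))
f=viewer.grab_frame("side");P=pts(f);im=f["pixels"];cv2.imwrite("pics/g_side.png",cv2.resize(im[120:320,180:430],None,fx=3,fy=3,interpolation=cv2.INTER_CUBIC)); np.savez("pics/g_side.npz",**f)
f=viewer.grab_frame("scene");im=f["pixels"];cv2.imwrite("pics/g_scene.png",im)
E
```

```text
305 268 [0.6087 0.0506 0.1485] 0.14320984
312 256 [0.6121 0.0539 0.1451] 0.14535373
322 254 [0.6161 0.0527 0.1418] 0.1487221
340 268 [0.6229 0.0481 0.148 ] 0.14368199
322 270 [0.6161 0.0528 0.157 ] 0.1341052
300 280 [0.6071 0.05   0.1571] 0.13520694
318 215 [0.6168 0.0684 0.1362] 0.14962843
345 215 [0.6282 0.0668 0.1367] 0.14913732
230 160 [0.5767 0.094  0.1075] 0.17174563
cam tool [-0.166  0.072  0.   ]
```

View pics/g_side.png

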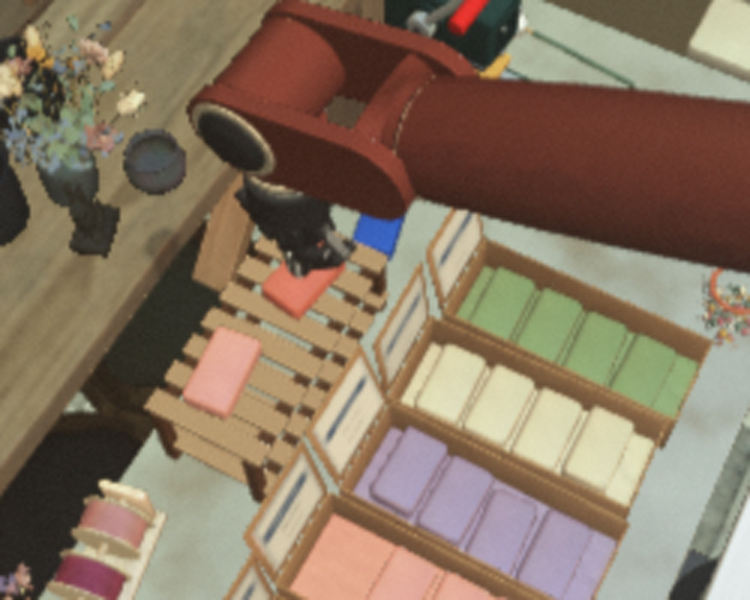

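Wrist depth puts the shut tips at z≈0.137 to 0.14, resting on the bar's top (0.136), while the TCP reads 0.113. So the real fingertips end about 23 mm short of the reported TCP. I'll lift, reopen and go correspondingly lower.

```bash
python3 -m inch '[{"fingers":-1,"delta_pos":[-1.5,0,0],"twist":[0,0,0]},{"fingers":1,"delta_pos":[0,0,0],"twist":[0,0,0]},{"fingers":1,"delta_pos":[0,0,0],"twist":[0,0,0]},{"fingers":1,"delta_pos":[0,0,0],"twist":[0,0,0]},{"fingers":1,"delta_pos":[0,0,0],"twist":[0,0,0]}]'
python3 -m inch '[{"fingers":1,"delta_pos":[0,0,0],"twist":[0,0,0]},{"fingers":1,"delta_pos":[0,0,0],"twist":[0,0,0]}]'
python3 bar.py pics/h_wrist.png; python3 - <<'E'
from h import *
from plant import manip,viewer
s=manip.state(); print(s["tool_pos"],goto(s,[.613,.0425,.086],np.radians(-9)))
E
```

```text
time: 5.98
tool_pos: [0.6129, 0.0425, 0.1258]
tool_rot: [0.704, 0.055, 0.706, -0.055]
contact_force: [-0.5, 0.4, 0.2]
gripper_width: 0.843
time: 6.22
tool_pos: [0.6132, 0.0425, 0.1263]
tool_rot: [0.704, 0.055, 0.706, -0.055]
contact_force: [-0.2, 0.4, -0.2]
gripper_width: 1.002
[ 258    0  126   86 8275] [321.  36.] [0.6275 0.1393 0.1357] [array([629.4, 141.5]), array([44.3, 34.7]), np.float64(6.7)] [  5.  82. 218.]
[ 258    0  126   86 8275] [321.  36.] [0.6275 0.1393 0.1357] [array([629.5, 142.4]), array([45.7, 35.8]), np.float64(6.7)] [  5.  82. 218.]
[  274   178    96   147 13202] [321. 250.] [0.6135 0.0468 0.1357] [array([613.2,  43.4]), array([77. , 44.3]), np.float64(80.8)] [  5. 128. 218.]
[  274   178    96   147 13202] [321. 250.] [0.6135 0.0468 0.1357] [array([612.8,  41.2]), array([79.4, 45.7]), np.float64(80.8)] [  5. 128. 218.]
6.275 [0.61327082 0.04246989 0.12628761]
[0.61327082 0.04246989 0.12628761] [array([ 4.03, -0.  , -0.02]), array([ 0.06, -0.15,  0.  ])]
```

View pics/h_wrist.png

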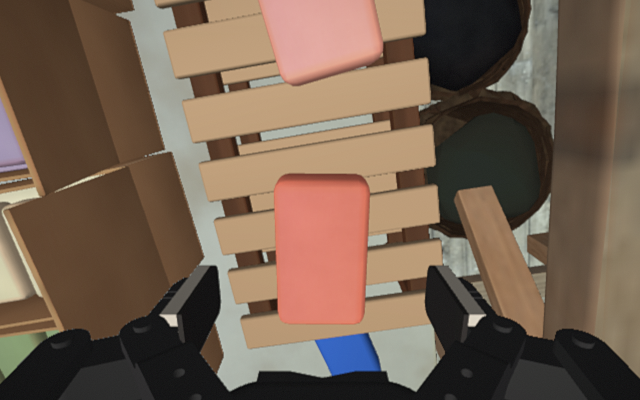

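The bar hasn't moved and the fingers straddle it. I'll descend.

```bash
python3 -m inch '[{"fingers":1,"delta_pos":[1.5,0,0],"twist":[0,0,0]},{"fingers":1,"delta_pos":[1.3,0,0],"twist":[0,0,0]},{"fingers":1,"delta_pos":[1,0,0],"twist":[0,0,0]},{"fingers":1,"delta_pos":[0,0,0],"twist":[0,0,0]},{"fingers":0.3,"delta_pos":[0,0,0],"twist":[0,0,0]}]'
python3 - <<'E'
from h import *
from plant import manip,viewer
s=manip.state(); print(s["tool_pos"],goto(s,[.613,.0425,.086],np.radians(-9)))
f=viewer.grab_frame("wrist");cv2.imwrite("pics/i_wrist.png",f["pixels"])
E
```

```text
time: 6.9
tool_pos: [0.6134, 0.0425, 0.0885]
tool_rot: [0.704, 0.055, 0.706, -0.055]
contact_force: [0.6, 0.4, -0.1]
gripper_width: 0.82
[0.61341785 0.04247217 0.08853369] [array([ 0.25, -0.  , -0.04]), array([ 0.06, -0.13, -0.  ])]
```

View pics/i_wrist.png

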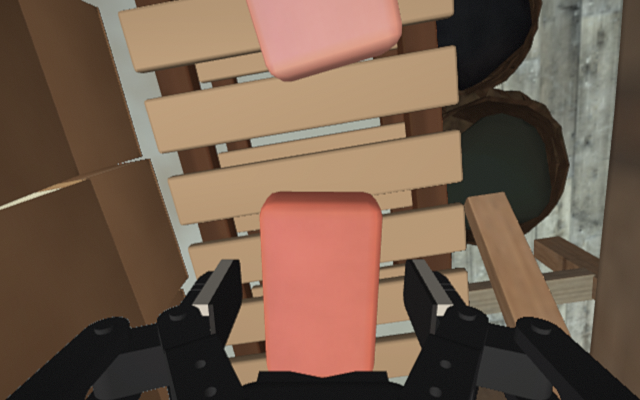

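```bash
python3 -m inch '[{"fingers":0.3,"delta_pos":[0.25,0,0],"twist":[0,0,0]},{"fingers":-1,"delta_pos":[0,0,0],"twist":[0,0,0]},{"fingers":-1,"delta_pos":[0,0,0],"twist":[0,0,0]},{"fingers":-1,"delta_pos":[0,0,0],"twist":[0,0,0]}]'
python3 -m inch '[{"fingers":-1,"delta_pos":[0,0,0],"twist":[0,0,0]},{"fingers":-1,"delta_pos":[0,0,0],"twist":[0,0,0]}]'
python3 - <<'E'
from h import *
from plant import manip,viewer
s=manip.state(); print(s["tool_pos"],goto(s,[.613,.0425,.086],np.radians(-9)))
f=viewer.grab_frame("wrist");cv2.imwrite("pics/j_wrist.png",f["pixels"])
E
```

```text
time: 7.45
tool_pos: [0.6135, 0.0425, 0.0862]
tool_rot: [0.704, 0.055, 0.706, -0.055]
contact_force: [0.2, -0.1, 1.6]
gripper_width: 0.524
time: 7.7
tool_pos: [0.6135, 0.0425, 0.0862]
tool_rot: [0.704, 0.055, 0.706, -0.055]
contact_force: [0.4, -0.2, 3.1]
gripper_width: 0.528
[0.61347492 0.0424972  0.08623844] [array([ 0.02, -0.01, -0.05]), array([ 0.06, -0.11, -0.  ])]
```

View pics/j_wrist.png

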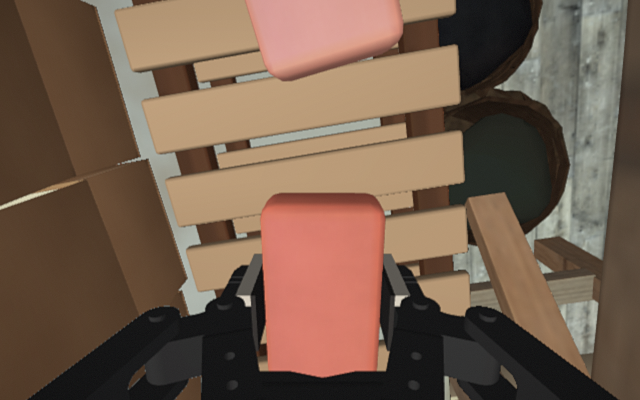

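Gripped (the fingers stopped on the bar at 0.53). Next I'll lift.

```bash
python3 -m inch '[{"fingers":-1,"delta_pos":[-1.5,0,0],"twist":[0,0,0]},{"fingers":-1,"delta_pos":[-3.5,0,0],"twist":[0,0,0]},{"fingers":-1,"delta_pos":[-5,0,0],"twist":[0,0,0]},{"fingers":-1,"delta_pos":[-5,0,0],"twist":[0,0,0]},{"fingers":-1,"delta_pos":[-5,0,0],"twist":[-5,0,0]}]'
python3 -m inch '[{"fingers":-1,"delta_pos":[-2,0,-3],"twist":[-9,0,0]},{"fingers":-1,"delta_pos":[0,0,-3],"twist":[-9,0,0]},{"fingers":-1,"delta_pos":[0,0,-3],"twist":[-9,0,0]},{"fingers":-1,"delta_pos":[0,0,0],"twist":[-9,0,0]},{"fingers":-1,"delta_pos":[0,0,0],"twist":[-9,0,0]}]'
python3 - <<'E'
from h import *
from plant import manip,viewer
s=manip.state(); print(s["tool_pos"],s["joint_pos"].round(2),Rt(s).as_matrix()[:,2].round(3),goto(s,[.46,-.02,.31],np.radians(86.55)))
E
```

```text
time: 8.38
tool_pos: [0.6131, 0.0424, 0.2875]
tool_rot: [0.706, 0.024, 0.708, -0.023]
contact_force: [1.0, -0.2, -1.3]
gripper_width: 0.531
time: 9.0
tool_pos: [0.524, 0.0345, 0.3064]
tool_rot: [0.661, -0.249, 0.662, 0.25]
contact_force: [-0.1, -0.0, -0.8]
gripper_width: 0.526
[0.52402508 0.03450257 0.3063648 ] [-0.08 -0.22  1.71  0.    1.66 -0.8 ] [ 0.751  0.661 -0.002] [array([-0.35,  0.14, -8.41]), array([-45.2 ,  -0.05,  -0.16])]
```

```bash
python3 -m inch '[{"fingers":-1,"delta_pos":[0,0,-3],"twist":[-9,0,0]},{"fingers":-1,"delta_pos":[0,0,-3],"twist":[-9,0,0]},{"fingers":-1,"delta_pos":[0,0,-3],"twist":[-9,0,0]},{"fingers":-1,"delta_pos":[0,0,-4],"twist":[-9,0,0]},{"fingers":-1,"delta_pos":[0,0,-5],"twist":[-9,0,0]}]'
python3 - <<'E'
from h import *
from plant import manip,viewer
s=manip.state(); print(s["tool_pos"],s["joint_pos"].round(2),Rt(s).as_matrix()[:,2].round(3),goto(s,[.49,-.2947,.25],np.radians(86.55)))
f=viewer.grab_frame("wrist");cv2.imwrite("pics/k_wrist.png",f["pixels"])
E
```

```text
time: 9.62
tool_pos: [0.4405, -0.1201, 0.3065]
tool_rot: [0.515, -0.484, 0.516, 0.485]
contact_force: [0.7, -0.6, -0.9]
gripper_width: 0.528
[ 0.44046506 -0.1201496   0.30653488] [-0.43 -0.4   1.85 -0.    1.69 -1.94] [0.062 0.998 0.   ] [array([  5.64,  -6.03, -17.12]), array([-0.09,  0.02, -0.13])]
```

View pics/k_wrist.png

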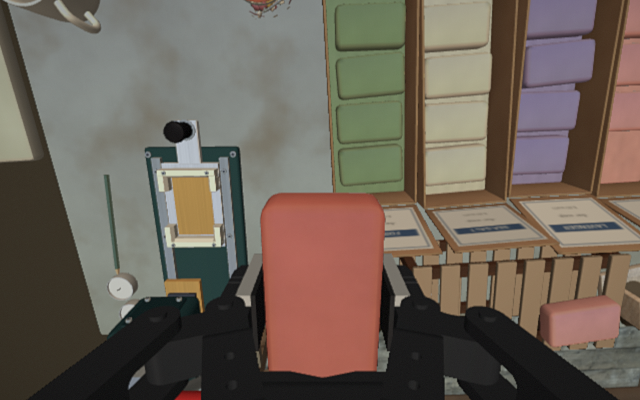

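```bash
python3 - <<'E'
from h import *
f=dict(np.load("pics/a_scene.npz"));P=pts(f)
t=np.array([.244,-.575,.207])
for v in range(120,250,8):
    print(v,[tuple((P[v,u]-t).round(3)) for u in (480,495,508,520)])
E
```

```text
120 [(np.float64(1.444), np.float64(0.162), np.float64(-0.063)), (np.float64(1.451), np.float64(0.085), np.float64(-0.056)), (np.float64(1.456), np.float64(0.02), np.float64(-0.049)), (np.float64(1.458), np.float64(-0.039), np.float64(-0.042))]
128 [(np.float64(0.029), np.float64(0.056), np.float64(0.341)), (np.float64(0.036), np.float64(0.024), np.float64(0.343)), (np.float64(0.057), np.float64(-0.003), np.float64(0.34)), (np.float64(1.462), np.float64(-0.048), np.float64(-0.087))]
136 [(np.float64(0.027), np.float64(0.052), np.float64(0.323)), (np.float64(0.004), np.float64(0.019), np.float64(0.335)), (np.float64(0.0), np.float64(-0.007), np.float64(0.34)), (np.float64(1.441), np.float64(-0.056), np.float64(-0.125))]
144 [(np.float64(-0.07), np.float64(0.043), np.float64(0.338)), (np.float64(-0.063), np.float64(0.014), np.float64(0.341)), (np.float64(-0.055), np.float64(-0.011), np.float64(0.341)), (np.float64(-0.04), np.float64(-0.033), np.float64(0.34))]
152 [(np.float64(-0.072), np.float64(0.04), np.float64(0.322)), (np.float64(-0.061), np.float64(0.011), np.float64(0.322)), (np
[... 2370 characters left out ...]
051), np.float64(-0.771)), (np.float64(1.469), np.float64(-0.034), np.float64(-0.763)), (np.float64(0.022), np.float64(-0.051), np.float64(0.09)), (np.float64(1.459), np.float64(-0.17), np.float64(-0.721))]
240 [(np.float64(1.47), np.float64(0.043), np.float64(-0.844)), (np.float64(1.444), np.float64(-0.043), np.float64(-0.805)), (np.float64(0.016), np.float64(-0.055), np.float64(0.071)), (np.float64(1.458), np.float64(-0.181), np.float64(-0.776))]
248 [(np.float64(1.438), np.float64(0.033), np.float64(-0.882)), (np.float64(1.442), np.float64(-0.053), np.float64(-0.861)), (np.float64(1.429), np.float64(-0.125), np.float64(-0.832)), (np.float64(1.466), np.float64(-0.192), np.float64(-0.836))]
```

```bash
python3 -m inch '[{"fingers":-1,"delta_pos":[0,0,-4],"twist":[0,0,0]},{"fingers":-1,"delta_pos":[0,0,-4.5],"twist":[0,0,0]},{"fingers":-1,"delta_pos":[0,-2,-4.5],"twist":[0,0,0]},{"fingers":-1,"delta_pos":[1.5,-2,-4],"twist":[0,0,0]},{"fingers":-1,"delta_pos":[4,-2,0],"twist":[0,0,0]}]'
python3 -m inch '[{"fingers":-1,"delta_pos":[4,0,0],"twist":[0,0,0]},{"fingers":-1,"delta_pos":[4,0,0],"twist":[0,0,0]},{"fingers":-1,"delta_pos":[3.5,0,0],"twist":[0,0,0]},{"fingers":-1,"delta_pos":[0,0,0],"twist":[0,0,0]},{"fingers":-1,"delta_pos":[0,0,0],"twist":[0,0,0]}]'
cat > fit.py <<'E'
from h import *
from plant import manip,viewer
import sys
n=sys.argv[1]
s=manip.state(); print(s["time"],s["tool_pos"].round(4),goto(s,[.49,-.2947,float(sys.argv[2])],np.radians(86.55)))
f=viewer.grab_frame("wrist");cv2.imwrite(f"pics/{n}_wrist.png",f["pixels"]);np.savez(f"pics/{n}_wrist.npz",**f)
f=viewer.grab_frame("side");np.savez(f"pics/{n}_side.npz",**f);cv2.imwrite(f"pics/{n}_side.png",cv2.resize(f["pixels"][70:250,260:460],None,fx=3.3,fy=3.3,interpolation=cv2.INTER_CUBIC))
E
python3 fit.py l 0.05
```

```text
time: 10.3
tool_pos: [0.4905, -0.2967, 0.253]
tool_rot: [0.517, -0.482, 0.518, 0.48]
contact_force: [-0.2, 0.2, -1.9]
gripper_width: 0.524
time: 10.92
tool_pos: [0.4899, -0.2938, 0.1378]
tool_rot: [0.516, -0.482, 0.517, 0.482]
contact_force: [0.6, -0.5, -0.4]
gripper_width: 0.523
10.925 [ 0.4899 -0.2938  0.1378] [array([ 8.78, -0.03, -0.08]), array([-0.5 , -0.06, -0.05])]
```

View pics/l_wrist.png

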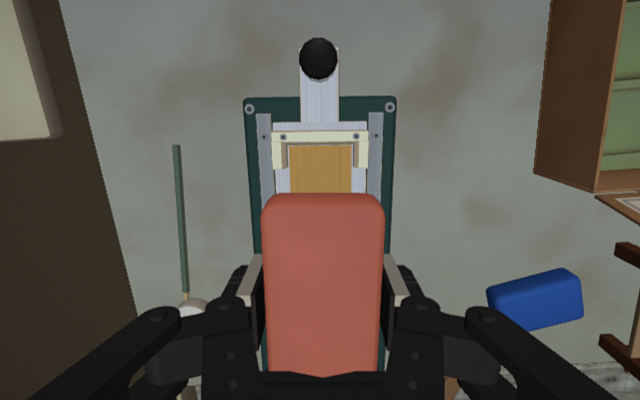

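View pics/l_side.png

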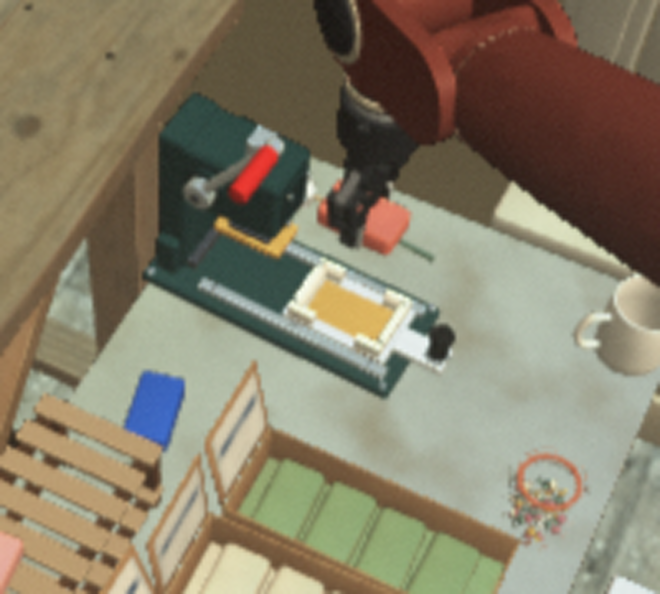

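```bash
cat > off.py <<'E'
from h import *
import sys
f=dict(np.load(f"pics/{sys.argv[1]}_wrist.npz")); zt=float(sys.argv[2]) # bar top height
im=f["pixels"];hsv=cv2.cvtColor(im,cv2.COLOR_BGR2HSV);P=pts(f)
yaw=np.radians(-3.45);c=np.array([.49,-.2947]);Rp=np.array([[np.cos(yaw),np.sin(yaw)],[-np.sin(yaw),np.cos(yaw)]])
own=lambda p:(Rp@(np.asarray(p)[:2]-c)*1000).round(1)
m=cv2.inRange(hsv,(0,90,60),(9,255,255)); m[:, :230]=0;m[:,420:]=0
l=cv2.connectedComponents(m)[1];m=(l==l[270,322])
print("top z",np.nanmedian(P[m][:,2]).round(4),np.nanmedian(P[215:240,300:345,2]))
for v in (225,240,250):
    u=np.where(m[v])[0]; a,b=own(ray(f,u.min(),v,zt-.008)),own(ray(f,u.max(),v,zt-.008)); print("bar row",v,u.min(),u.max(),a,b,(a+b)/2)
for u in (300,322,345):
    v=np.where(m[:,u])[0].min(); print("front edge",u,v,own(ray(f,u,v,zt-.006)), own(ray(f,u,v,zt)))
g=cv2.inRange(hsv,(14,90,120),(30,255,255))
for v in (155,165,175,185):
    u=np.where(g[v,250:400])[0]+250
    if len(u): a,b=own(ray(f,u.min(),v,.024)),own(ray(f,u.max(),v,.024)); print("gold row",v,u.min(),u.max(),a,b,(a+b)/2)
w=cv2.inRange(hsv,(20,8,180),(40,80,255))
for v in (136,150,160):
    u=np.where(w[v,250:400])[0]+250
    if len(u): a,b=own(ray(f,u.min(),v,.040)),own(ray(f,u.max(),v,.040)); print("white row",v,u.min(),u.max(),a,b,(a+b)/2)
E
python3 off.py l .1878
```

```text
top z 0.1873 0.18743951786492863
bar row 225 260 384 [-28.5 -22.3] [-28.2  24.1] [-28.35   0.9 ]
bar row 240 261 383 [-22.5 -22.3] [-22.1  24. ] [-22.3    0.85]
bar row 250 262 383 [-18.4 -22.1] [-18.   24.2] [-18.2    1.05]
front edge 300 193 [-41.3  -6.9] [-42.8  -6.5]
front edge 322 193 [-41.2   1. ] [-42.7   1. ]
front edge 345 193 [-41.1   9.3] [-42.7   8.9]
gold row 155 289 350 [-32.4 -25.4] [-32.   23.3] [-32.2   -1.05]
gold row 165 290 350 [-24.4 -24.9] [-24.   23.4] [-24.2   -0.75]
gold row 175 290 350 [-16.2 -25.2] [-15.8  23.5] [-16.    -0.85]
gold row 185 291 350 [ -7.9 -24.6] [-7.5 23.7] [-7.7  -0.45]
white row 136 272 367 [-48.9 -36. ] [-48.3  34.4] [-48.6  -0.8]
white row 150 272 367 [-38.5 -36.5] [-38.   34.7] [-38.25  -0.9 ]
white row 160 273 367 [-31.  -36.1] [-30.5  34.9] [-30.75  -0.6 ]
```

Bar and die seen in the same view differ by about 1.7 mm sideways; lengthwise is fine. I'll correct that and descend to just above the rim.

```bash
python3 -m inch '[{"fingers":-1,"delta_pos":[3,0,-0.17],"twist":[0,0,0]},{"fingers":-1,"delta_pos":[3,0,0],"twist":[0,0,0]},{"fingers":-1,"delta_pos":[3,0,0],"twist":[0,0,0]},{"fingers":-1,"delta_pos":[1,0,0],"twist":[0,0,0]},{"fingers":-1,"delta_pos":[0,0,0],"twist":[0,0,0]}]'
python3 -m inch '[{"fingers":-1,"delta_pos":[0,0,0],"twist":[0,0,0]}]'
python3 fit.py m 0.03; python3 off.py m .086
```

```text
time: 11.65
tool_pos: [0.4892, -0.2954, 0.0368]
tool_rot: [0.516, -0.482, 0.517, 0.483]
contact_force: [0.1, 0.1, -1.3]
gripper_width: 0.527
time: 11.78
tool_pos: [0.49, -0.296, 0.0381]
tool_rot: [0.516, -0.483, 0.517, 0.482]
contact_force: [0.5, 0.3, -1.1]
gripper_width: 0.527
11.775 [ 0.49   -0.296   0.0381] [array([0.81, 0.01, 0.13]), array([-0.49, -0.1 ,  0.01])]
top z 0.0876 0.08773279537257055
bar row 225 261 384 [-27.5 -24.5] [-27.1  22.3] [-27.3  -1.1]
bar row 240 262 383 [-21.3 -24.5] [-21.   22.2] [-21.15  -1.15]
bar row 250 262 382 [-17.2 -24.7] [-16.8  22. ] [-17.    -1.35]
front edge 300 193 [-40.5  -9.2] [-42.   -8.8]
front edge 322 193 [-40.4  -1.2] [-41.9  -1.2]
front edge 345 193 [-40.3   7.2] [-41.9   6.8]
gold row 175 275 369 [-35.9 -25.8] [-35.6  23.3] [-35.75  -1.25]
gold row 185 276 369 [-30.6 -25.5] [-30.2  23.4] [-30.4   -1.05]
white row 150 250 399 [-51.1 -34.7] [-50.6  34.8] [-5.085e+01  5.000e-02]
white row 160 250 397 [-46.4 -35. ] [-45.9  34.1] [-46.15  -0.45]
```

View pics/m_wrist.png

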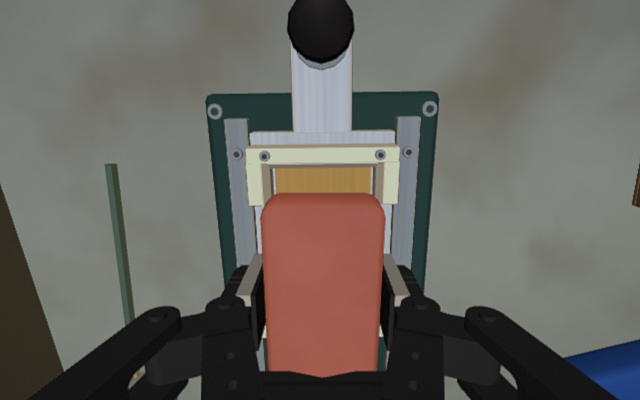

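View pics/m_side.png

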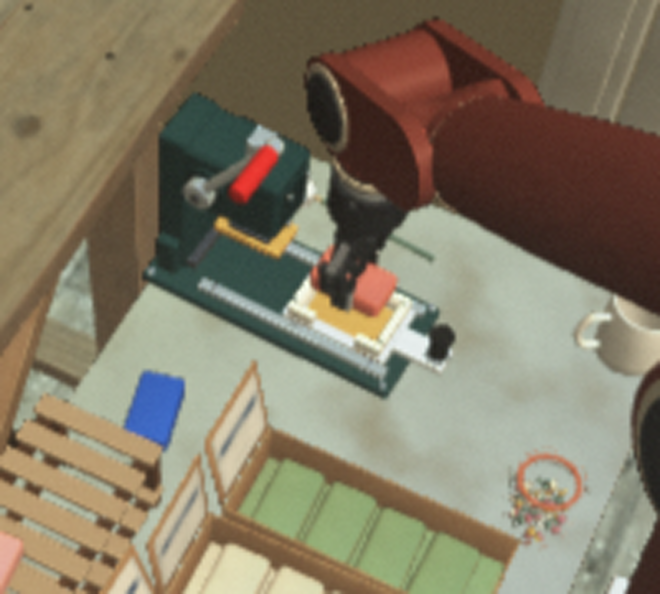

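```bash
python3 -m inch '[{"fingers":-1,"delta_pos":[1.2,0,0.05],"twist":[-0.3,0,0]},{"fingers":-1,"delta_pos":[0.6,0,0],"twist":[0,0,0]},{"fingers":-1,"delta_pos":[0,0,0],"twist":[0,0,0]},{"fingers":-1,"delta_pos":[0,0,0],"twist":[0,0,0]}]'
python3 -m inch '[{"fingers":-1,"delta_pos":[0.5,0,0],"twist":[0,0,0]},{"fingers":-1,"delta_pos":[0,0,0],"twist":[0,0,0]}]'
python3 fit.py n 0.001
```

```text
time: 12.38
tool_pos: [0.4887, -0.2945, 0.0179]
tool_rot: [0.515, -0.483, 0.516, 0.485]
contact_force: [-0.2, 0.6, -1.8]
gripper_width: 0.525
time: 12.62
tool_pos: [0.4885, -0.2943, 0.0126]
tool_rot: [0.515, -0.483, 0.516, 0.485]
contact_force: [-0.5, 1.0, -1.7]
gripper_width: 0.524
12.625 [ 0.4885 -0.2943  0.0126] [array([ 1.16, -0.16, -0.03]), array([-0.19,  0.04, -0.19])]
```

View pics/n_wrist.png

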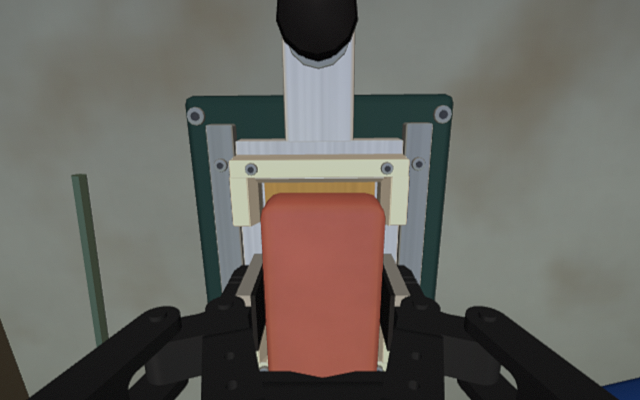

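```bash
python3 off.py n .062; python3 - <<'E'
import cv2
im=cv2.imread("pics/n_wrist.png"); cv2.imwrite("pics/n_z.png",cv2.resize(im[140:260,215:425],None,fx=3.7,fy=3.7,interpolation=cv2.INTER_CUBIC))
E
```

```text
top z 0.062 0.062282228725629635
bar row 225 261 384 [-29.5 -22.9] [-29.3  23.5] [-29.4   0.3]
bar row 240 262 383 [-23.4 -22.8] [-23.3  23.4] [-23.35   0.3 ]
bar row 250 262 382 [-19.3 -23. ] [-19.1  23.2] [-19.2   0.1]
front edge 300 193 [-42.3  -7.8] [-43.8  -7.4]
front edge 322 193 [-42.3   0.1] [-43.8   0.1]
front edge 345 193 [-42.3   8.4] [-43.8   8. ]
gold row 185 265 374 [-38.  -25.6] [-37.9  23.7] [-37.95  -0.95]
white row 160 252 399 [-51.8 -27.6] [-51.7  30.8] [-51.75   1.6 ]
```

View pics/n_z.png

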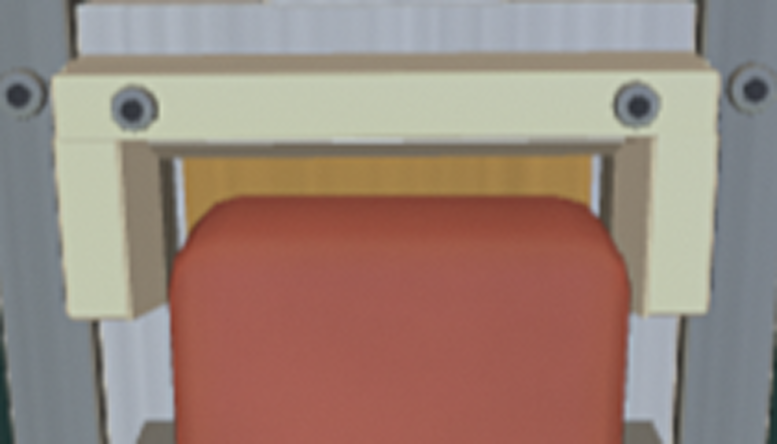

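Here the bar sits about 1.5 mm towards +y and forward of the die centre (bar centre 401 against rim centre 386 in the zoom), so I'll correct that.

```bash
python3 -m inch '[{"fingers":-1,"delta_pos":[0,-0.15,-0.15],"twist":[0,0,0]},{"fingers":-1,"delta_pos":[0,0,0],"twist":[0,0,0]},{"fingers":-1,"delta_pos":[0,0,0],"twist":[0,0,0]}]'
python3 fit.py o 0.001;python3 off.py o .062; python3 - <<'E'
import cv2
im=cv2.imread("pics/o_wrist.png"); cv2.imwrite("pics/o_z.png",cv2.resize(im[140:260,215:425],None,fx=3.7,fy=3.7,interpolation=cv2.INTER_CUBIC))
E
```

```text
time: 13.1
tool_pos: [0.4902, -0.2962, 0.0131]
tool_rot: [0.515, -0.483, 0.516, 0.485]
contact_force: [0.5, 1.4, -1.0]
gripper_width: 0.529
13.1 [ 0.4902 -0.2962  0.0131] [array([1.21, 0.03, 0.15]), array([-0.19,  0.01, -0.14])]
top z 0.0626 0.06276064377432211
bar row 225 261 384 [-27.4 -24.7] [-27.3  21.8] [-27.35  -1.45]
bar row 240 262 383 [-21.3 -24.6] [-21.2  21.7] [-21.25  -1.45]
bar row 250 262 382 [-17.2 -24.9] [-17.1  21.5] [-17.15  -1.7 ]
front edge 300 193 [-40.4  -9.6] [-41.9  -9.2]
front edge 322 193 [-40.3  -1.6] [-41.9  -1.6]
front edge 345 193 [-40.3   6.7] [-41.8   6.3]
gold row 185 269 377 [-36.  -25.6] [-35.9  23.3] [-35.95  -1.15]
white row 160 261 399 [-49.9 -25.9] [-49.8  29.1] [-49.85   1.6 ]
```

View pics/o_z.png

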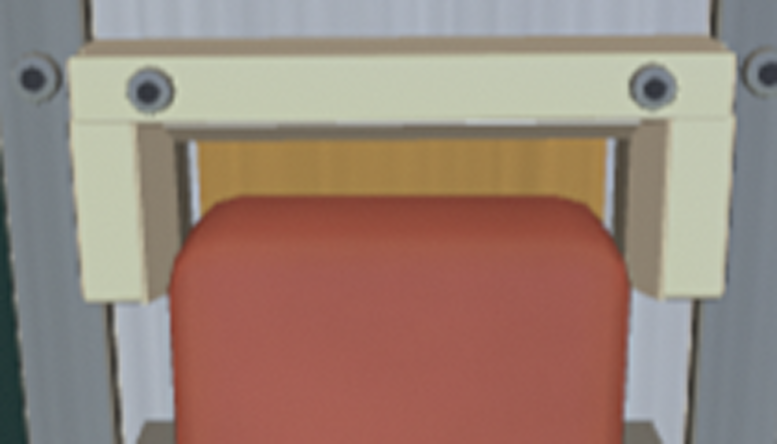

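Centred now; a slight yaw of about 0.4° remains. I'll lower it.

```bash
python3 -m inch '[{"fingers":-1,"delta_pos":[0.3,0.03,0],"twist":[-0.35,0,0]},{"fingers":-1,"delta_pos":[0.3,0,0],"twist":[0,0,0]},{"fingers":-1,"delta_pos":[0,0,0],"twist":[0,0,0]}]'
python3 -m inch '[{"fingers":-1,"delta_pos":[0.3,0,0],"twist":[0,0,0]},{"fingers":-1,"delta_pos":[0,0,0],"twist":[0,0,0]}]'
python3 -m inch '[{"fingers":-1,"delta_pos":[0.2,0,0],"twist":[0,0,0]},{"fingers":-1,"delta_pos":[0,0,0],"twist":[0,0,0]}]'
```

```text
time: 13.58
tool_pos: [0.4895, -0.2958, 0.0065]
tool_rot: [0.514, -0.484, 0.515, 0.487]
contact_force: [0.1, 0.2, -0.6]
gripper_width: 0.528
time: 13.82
tool_pos: [0.4896, -0.296, 0.0037]
tool_rot: [0.514, -0.485, 0.515, 0.486]
contact_force: [-0.6, 0.5, -0.7]
gripper_width: 0.532
time: 14.08
tool_pos: [0.4897, -0.296, 0.0019]
tool_rot: [0.514, -0.485, 0.515, 0.486]
contact_force: [-0.8, 0.5, -1.0]
gripper_width: 0.527
```

```bash
python3 -m inch '[{"fingers":-1,"delta_pos":[0.1,0,0],"twist":[0,0,0]},{"fingers":-1,"delta_pos":[0,0,0],"twist":[0,0,0]}]'
python3 -m inch '[{"fingers":-1,"delta_pos":[0.1,0,0],"twist":[0,0,0]},{"fingers":-1,"delta_pos":[0,0,0],"twist":[0,0,0]}]'
python3 fit.py p 0.001;python3 off.py p .05
```

```text
time: 14.32
tool_pos: [0.4898, -0.2961, 0.001]
tool_rot: [0.514, -0.485, 0.515, 0.486]
contact_force: [-0.2, -0.9, -0.6]
gripper_width: 0.526
time: 14.58
tool_pos: [0.49, -0.2962, 0.0003]
tool_rot: [0.514, -0.485, 0.515, 0.486]
contact_force: [0.1, -0.7, 0.7]
gripper_width: 0.529
14.575 [ 4.900e-01 -2.962e-01  3.000e-04] [array([-0.07,  0.01,  0.15]), array([ 0.16,  0.  , -0.13])]
top z 0.0498 0.04997836920568603
bar row 225 261 384 [-27.8 -24.8] [-28.   21.4] [-27.9  -1.7]
bar row 240 262 383 [-21.8 -24.7] [-21.9  21.4] [-21.85  -1.65]
bar row 250 262 382 [-17.6 -24.8] [-17.8  21.2] [-17.7  -1.8]
front edge 300 193 [-40.8  -9.8] [-42.3  -9.4]
front edge 322 193 [-40.8  -1.9] [-42.3  -1.9]
front edge 345 193 [-40.8   6.4] [-42.3   6. ]
gold row 185 265 383 [-39.1 -25.6] [-39.2  23.5] [-39.15  -1.05]
```

View pics/p_wrist.png

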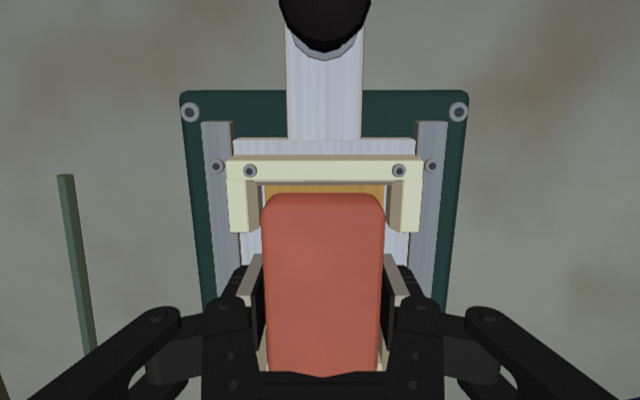

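```bash
python3 -m inch '[{"fingers":-1,"delta_pos":[0.08,0,0],"twist":[0,0,0]},{"fingers":-1,"delta_pos":[0,0,0],"twist":[0,0,0]}]'
python3 -m inch '[{"fingers":0.3,"delta_pos":[0,0,0],"twist":[0,0,0]},{"fingers":0.6,"delta_pos":[0,0,0],"twist":[0,0,0]},{"fingers":0.9,"delta_pos":[0,0,0],"twist":[0,0,0]},{"fingers":0.9,"delta_pos":[0,0,0],"twist":[0,0,0]}]'
python3 fit.py q 0.001;python3 off.py q .05
```

```text
time: 14.92
tool_pos: [0.4905, -0.2962, 0.0002]
tool_rot: [0.514, -0.485, 0.514, 0.486]
contact_force: [-1.5, 2.9, 4.8]
gripper_width: 0.53
time: 15.42
tool_pos: [0.4897, -0.2961, -0.0009]
tool_rot: [0.514, -0.485, 0.515, 0.486]
contact_force: [-0.3, -0.6, -0.5]
gripper_width: 0.952
15.425 [ 0.4897 -0.2961 -0.0009] [array([-0.19, -0.02,  0.14]), array([ 0.16,  0.02, -0.16])]
top z 0.0497 0.04967730083388809
bar row 225 260 384 [-28.5 -24.8] [-28.7  21.3] [-28.6   -1.75]
bar row 240 261 383 [-22.5 -24.7] [-22.7  21.3] [-22.6  -1.7]
bar row 250 261 383 [-18.5 -24.9] [-18.6  21.5] [-18.55  -1.7 ]
front edge 300 196 [-40.2  -9.7] [-41.8  -9.3]
front edge 322 196 [-40.3  -1.8] [-41.8  -1.8]
front edge 345 196 [-40.3   6.4] [-41.9   6. ]
```

View pics/q_wrist.png

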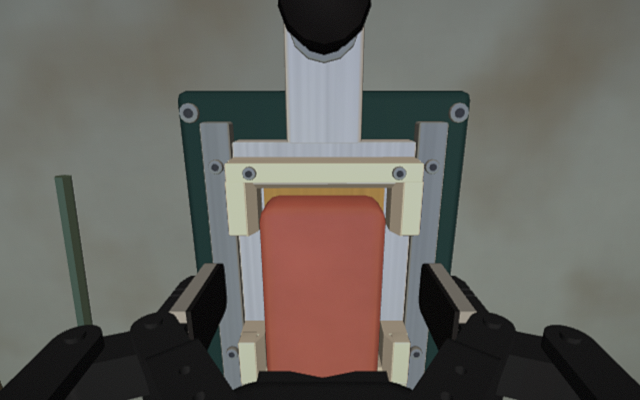

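The bar is home: its top is at 0.0497, against 0.050 expected. I'll raise and check.

```bash
python3 -m inch '[{"fingers":0.9,"delta_pos":[-1,0,0],"twist":[0,0,0]},{"fingers":0.9,"delta_pos":[-4,0,0],"twist":[0,0,0]},{"fingers":0.9,"delta_pos":[-6,0,0],"twist":[0,0,0]},{"fingers":0.9,"delta_pos":[-2,5,0],"twist":[0,0,0]},{"fingers":-1,"delta_pos":[0,5,0],"twist":[0,0,0]}]'
python3 -m inch '[{"fingers":-1,"delta_pos":[0,3,0],"twist":[0,0,0]},{"fingers":-1,"delta_pos":[0,0,0],"twist":[0,0,0]},{"fingers":-1,"delta_pos":[0,0,0],"twist":[0,0,0]}]'
python3 fit.py r 0.1
```

```text
time: 16.15
tool_pos: [0.391, -0.2919, 0.1336]
tool_rot: [0.513, -0.487, 0.514, 0.484]
contact_force: [-1.0, 0.1, 0.1]
gripper_width: 0.763
time: 16.52
tool_pos: [0.361, -0.289, 0.1303]
tool_rot: [0.514, -0.485, 0.515, 0.486]
contact_force: [-0.3, 0.5, 0.5]
gripper_width: 0.095
16.525 [ 0.361  -0.289   0.1303] [array([  3.01, -12.91,   0.18]), array([ 0.16, -0.04, -0.07])]
```

View pics/r_side.png

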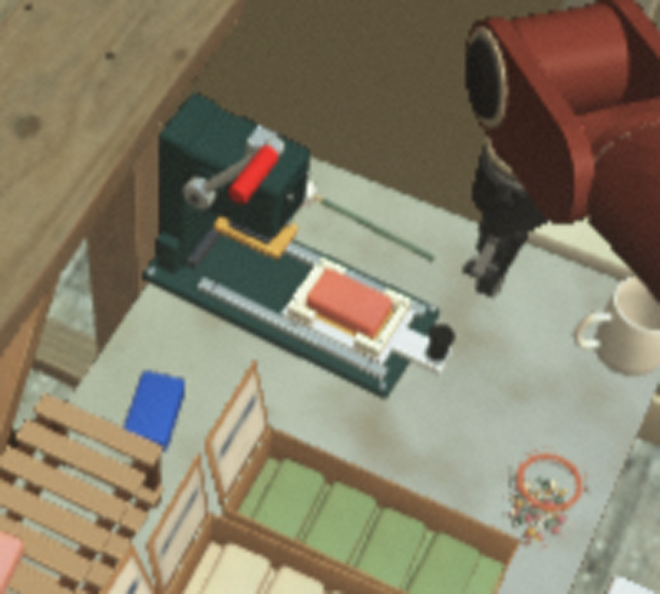

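View pics/r_wrist.png

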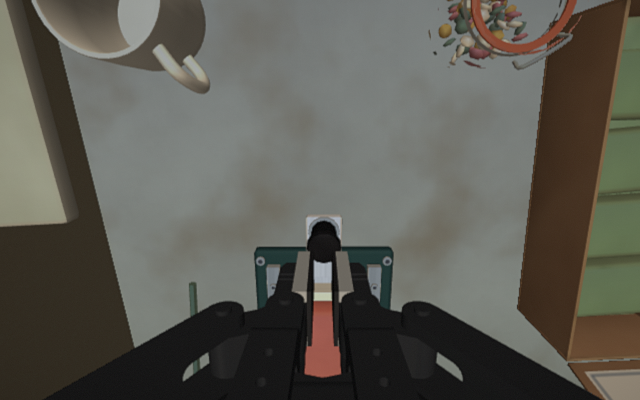

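The bar lies flat in the die (side view, 350,300), and the post is ahead of the fingers at (323,240). Next I'll lower the shut fingers in front of the post.

```bash
python3 -m inch '[{"fingers":-1,"delta_pos":[0,1.0,0.15],"twist":[0,0,0]},{"fingers":-1,"delta_pos":[4,0,0],"twist":[0,0,0]},{"fingers":-1,"delta_pos":[4,0,0],"twist":[0,0,0]},{"fingers":-1,"delta_pos":[3,0,0],"twist":[0,0,0]},{"fingers":-1,"delta_pos":[0,0,0],"twist":[0,0,0]}]'
python3 -m inch '[{"fingers":-1,"delta_pos":[0,0,0],"twist":[0,0,0]}]'
python3 fit.py s 0.02
```

```text
time: 17.25
tool_pos: [0.3483, -0.2844, 0.0169]
tool_rot: [0.514, -0.482, 0.515, 0.489]
contact_force: [-0.3, -0.3, 0.3]
gripper_width: -0.003
time: 17.38
tool_pos: [0.3508, -0.2873, 0.0208]
tool_rot: [0.513, -0.485, 0.515, 0.486]
contact_force: [-0.2, 0.5, 0.8]
gripper_width: 0.002
17.375 [ 0.3508 -0.2873  0.0208] [array([  0.06, -13.94,   0.05]), array([ 0.18, -0.05, -0.09])]
```

View pics/s_side.png

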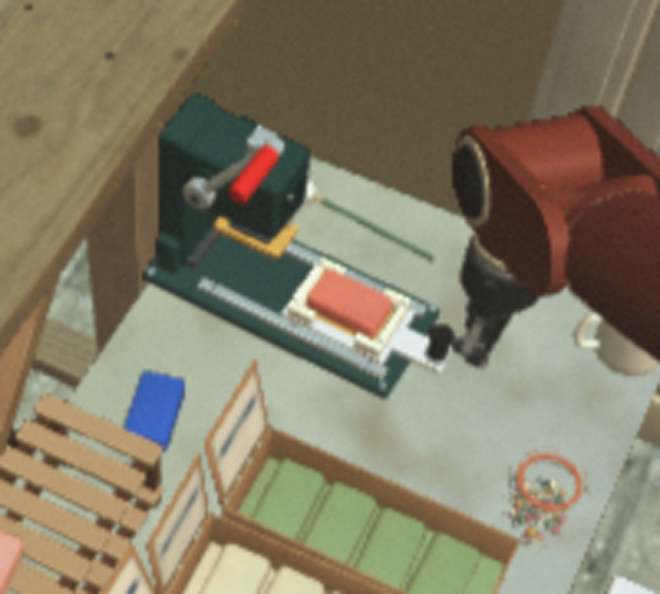

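View pics/s_wrist.png

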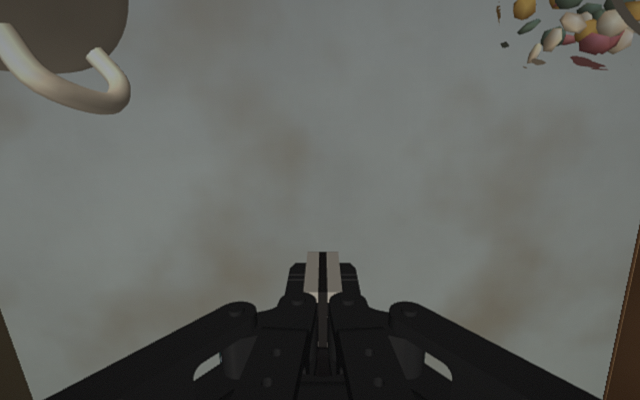

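```bash
python3 -m inch '[{"fingers":-1,"delta_pos":[0,-0.8,0],"twist":[0,0,0]},{"fingers":-1,"delta_pos":[0,-0.5,0],"twist":[0,0,0]},{"fingers":-1,"delta_pos":[0,-0.5,0],"twist":[0,0,0]},{"fingers":-1,"delta_pos":[0,-1,0],"twist":[0,0,0]}]'
python3 -m inch '[{"fingers":-1,"delta_pos":[0,-1.5,0],"twist":[0,0,0]},{"fingers":-1,"delta_pos":[0,-1.5,0],"twist":[0,0,0]},{"fingers":-1,"delta_pos":[0,-1.5,0],"twist":[0,0,0]},{"fingers":-1,"delta_pos":[0,-1.5,0],"twist":[0,0,0]}]'
python3 fit.py t 0.02
```

```text
time: 17.98
tool_pos: [0.3783, -0.2883, 0.0196]
tool_rot: [0.513, -0.485, 0.515, 0.486]
contact_force: [-2.1, 0.1, 1.6]
gripper_width: 0.001
time: 18.48
tool_pos: [0.4392, -0.2917, 0.0193]
tool_rot: [0.513, -0.485, 0.515, 0.486]
contact_force: [-2.0, -0.3, 1.7]
gripper_width: -0.0
18.475 [ 0.4392 -0.2917  0.0193] [array([-0.08, -5.09, -0.01]), array([ 0.18,  0.02, -0.16])]
```

View pics/t_side.png

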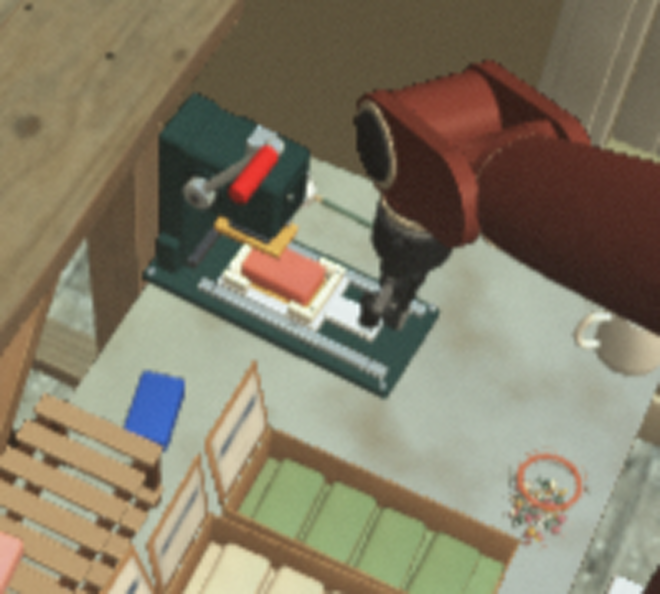

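The drawer is sliding, with about 2 N of resistance.

```bash
python3 -m inch '[{"fingers":-1,"delta_pos":[0,-1.3,0],"twist":[0,0,0]},{"fingers":-1,"delta_pos":[0,-1.2,0],"twist":[0,0,0]},{"fingers":-1,"delta_pos":[0,-1,0],"twist":[0,0,0]},{"fingers":-1,"delta_pos":[0,-0.5,0],"twist":[0,0,0]},{"fingers":-1,"delta_pos":[0,0,0],"twist":[0,0,0]}]'
python3 -m inch '[{"fingers":-1,"delta_pos":[0,-0.4,0],"twist":[0,0,0]},{"fingers":-1,"delta_pos":[0,0,0],"twist":[0,0,0]}]'
python3 -m inch '[{"fingers":-1,"delta_pos":[0,-0.3,0],"twist":[0,0,0]},{"fingers":-1,"delta_pos":[0,0,0],"twist":[0,0,0]}]'
```

```text
time: 19.2
tool_pos: [0.4785, -0.294, 0.0193]
tool_rot: [0.514, -0.485, 0.515, 0.486]
contact_force: [0.3, -1.0, -0.0]
gripper_width: -0.002
time: 19.45
tool_pos: [0.4785, -0.294, 0.0192]
tool_rot: [0.512, -0.482, 0.516, 0.489]
contact_force: [-14.4, 1.1, 9.0]
gripper_width: 0.005
time: 19.7
tool_pos: [0.4783, -0.2939, 0.0192]
tool_rot: [0.51, -0.48, 0.518, 0.491]
contact_force: [-25.3, 2.5, 16.8]
gripper_width: -0.002
```

It stops at x=0.4785 and the force rises to 25 N. I'll relax the push and check that this is the real stop.

```bash
python3 -m inch '[{"fingers":-1,"delta_pos":[0,0.7,0],"twist":[0,0,0]},{"fingers":-1,"delta_pos":[0,2,0],"twist":[0,0,0]},{"fingers":-1,"delta_pos":[0,2,0],"twist":[0,0,0]},{"fingers":-1,"delta_pos":[-3,2,0],"twist":[0,0,0]},{"fingers":-1,"delta_pos":[-5,0,0],"twist":[0,0,0]}]'
python3 -m inch '[{"fingers":-1,"delta_pos":[-5,0,0],"twist":[0,0,0]},{"fingers":-1,"delta_pos":[-5,0,0],"twist":[0,0,0]},{"fingers":-1,"delta_pos":[0,0,0],"twist":[0,0,0]}]'
python3 fit.py u 0.02; python3 - <<'E'
from h import *
f=dict(np.load("pics/u_side.npz")); P=pts(f)
im=f["pixels"];hsv=cv2.cvtColor(im,cv2.COLOR_BGR2HSV)
m=(hsv[...,2]<60)&(P[...,2]>.05)&(P[...,2]<.075)&(P[...,0]>.45)&(P[...,0]<.56)&(abs(P[...,1]+.29)<.03)
v,u=np.where(m); print(m.sum(), np.median(P[m],0).round(4), u.mean(),v.mean(), ray(f,u.mean(),v.mean(),.061))
a=dict(np.load("pics/a_side.npz"));Q=pts(a);h2=cv2.cvtColor(a["pixels"],cv2.COLOR_BGR2HSV)
m=(h2[...,2]<60)&(Q[...,2]>.05)&(Q[...,2]<.075)&(Q[...,0]>.35)&(Q[...,0]<.42)&(abs(Q[...,1]+.285)<.03)
v,u=np.where(m); print(m.sum(),np.median(Q[m],0).round(4), ray(a,u.mean(),v.mean(),.061))
cv2.imwrite("pics/u_z.png",cv2.resize(im[90:200,290:400],None,fx=5,fy=5,interpolation=cv2.INTER_CUBIC))
E
```

```text
time: 20.32
tool_pos: [0.4163, -0.2894, 0.0982]
tool_rot: [0.514, -0.483, 0.515, 0.487]
contact_force: [1.1, -0.7, -0.0]
gripper_width: -0.001
time: 20.7
tool_pos: [0.4213, -0.293, 0.206]
tool_rot: [0.514, -0.489, 0.514, 0.482]
contact_force: [-0.2, 0.5, -0.5]
gripper_width: -0.003
20.7 [ 0.4213 -0.293   0.206 ] [array([18.65, -6.72,  0.37]), array([ 0.15, -0.44,  0.44])]
32 [ 0.5018 -0.2914  0.0595] 362.9375 157.15625 [ 0.50131764 -0.29010769  0.061     ]
31 [ 0.3909 -0.2852  0.0584] [ 0.39011185 -0.28317896  0.061     ]
```

View pics/u_z.png

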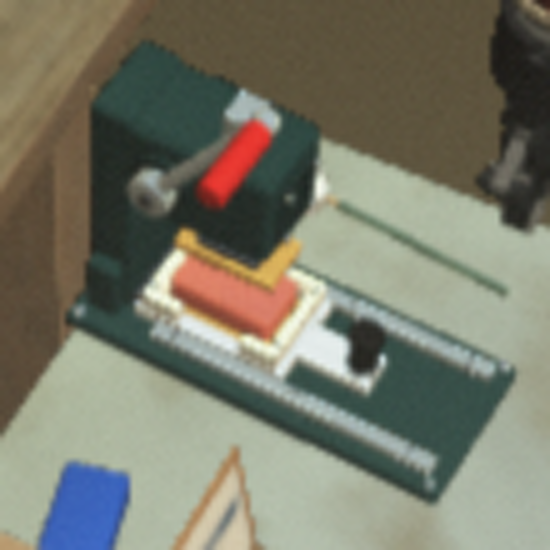

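View pics/u_wrist.png

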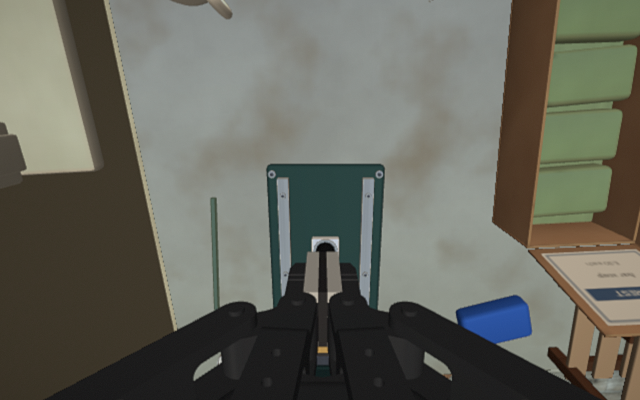

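```bash
python3 - <<'E'
from h import *
yaw=np.radians(-3.45);c=np.array([.49,-.2947]);Rp=np.array([[np.cos(yaw),np.sin(yaw)],[-np.sin(yaw),np.cos(yaw)]])
own=lambda p:(Rp@(np.asarray(p)[:2]-c)*1000).round(1)
f=dict(np.load("pics/b_wrist.npz"));P=pts(f);hsv=cv2.cvtColor(f["pixels"],cv2.COLOR_BGR2HSV)
g=cv2.inRange(hsv,(10,90,120),(30,255,255)); g[:, :430]=0; g[:,470:]=0
for v in (120,128,136,144):
    u=np.where(g[v])[0]
    if len(u): print(v,u.min(),u.max(),own(ray(f,u.min()-.5,v,.08)),P[v,u.min()+1].round(4),P[v,u.max()-1].round(4))
for n in "ru":
  f=dict(np.load(f"pics/{n}_side.npz"));P=pts(f);hsv=cv2.cvtColor(f["pixels"],cv2.COLOR_BGR2HSV)
  m=cv2.inRange(hsv,(0,90,80),(9,220,255))&((P[...,2]>.040)&(P[...,2]<.06)).astype(np.uint8)*255
  q=P[m>0]; o=np.array([own(x) for x in q]); print(n,len(q),o.min(0),o.max(0),np.percentile(o,[5,95],axis=0).round(1),np.median(q[:,2]))
  # white die front wall outer/ tongue front edge
  m=cv2.inRange(hsv,(20,5,150),(45,90,255))&((P[...,2]>.034)&(P[...,2]<.046)&(abs(P[...,1]+.295)<.06)).astype(np.uint8)*255
  o=np.array([own(x) for x in P[m>0]]); print("white",np.percentile(o,[2,98],axis=0))
E
```

```text
120 442 451 [77.2 17.8] [ 0.5669 -0.281   0.0899] [ 0.5763 -0.2823  0.0905]
128 442 451 [77.3  6.8] [ 0.566  -0.2916  0.0911] [ 0.576  -0.2932  0.0899]
136 442 450 [77.4 -4.4] [ 0.5658 -0.3027  0.09  ] [ 0.5742 -0.3039  0.0899]
144 442 450 [ 77.5 -15.7] [ 0.5651 -0.3137  0.0905] [ 0.5732 -0.3148  0.0912]
r 1909 [-566.5  -21.8] [106.6 718.3] [[-256.9   -2.8]
 [  22.3  672.9]] 0.047861409855945336
white [[-50.208 -34.94 ]
 [ 52.732  37.8  ]]
u 1841 [-567.4  -17.3] [149.7 718.5] [[-257.7   12.9]
 [ 104.9  673. ]] 0.0479130963829979
white [[ 61.572 -34.728]
 [165.032  37.   ]]
```

The drawer stopped at the stamp: the die centre is at own 112.5 mm, the stamp at about 113, and the bar is under it. Next I'll measure the grip again and plan the lever arc.

```bash
cat > lev.py <<'E'
from h import *
from plant import manip
yaw=np.radians(-3.45);c=np.array([.49,-.2947]);Rp=np.array([[np.cos(yaw),np.sin(yaw)],[-np.sin(yaw),np.cos(yaw)]])
own=lambda p:(Rp@(np.asarray(p)[:2]-c)*1000)
E
python3 - <<'E'
from lev import *
f=dict(np.load("pics/u_side.npz"));P=pts(f);hsv=cv2.cvtColor(f["pixels"],cv2.COLOR_BGR2HSV)
m=cv2.inRange(hsv,(0,170,90),(8,255,255)); m[:80]=0;m[160:]=0;m[:,:300]=0;m[:,360:]=0
v,u=np.where(m>0); print(len(u),u.mean(),v.mean(),own(ray(f,u.mean(),v.mean(),.273)).round(1),np.nanmedian(P[m>0],0).round(4),np.nanmax(P[m>0][:,2]))
q=P[m>0]; o=np.array([own(x) for x in q]); print(np.percentile(o,[3,97],axis=0).round(1))
s=manip.state(); print(own(s["tool_pos"]).round(1),s["tool_pos"],goto(s,[0,0,0],np.radians(86.55))[1])
X=lambda q:(151.5-130*np.cos(.96-q)); Z=lambda q:165+130*np.sin(.96-q)
for q in np.arange(0,1.35,.1): print(round(q,1),X(q).round(1),"tcp z on top",(Z(q)+9.5-23).round(1))
E
```

```text
112 336.3482142857143 122.51785714285714 [75.3 87.5] [ 0.569  -0.2075  0.2777] 0.28256480379987026
[[nan nan]
 [nan nan]]
[-71.1  -0.5] [ 0.4190402 -0.2909625  0.2002687] [ 0.16 -0.07 -0.01]
0.0 76.9 tcp z on top 258.0
0.1 66.7 tcp z on top 250.0
0.2 57.3 tcp z on top 241.1
0.3 48.8 tcp z on top 231.2
0.4 41.4 tcp z on top 220.6
0.5 35.0 tcp z on top 209.2
0.6 29.8 tcp z on top 197.3
0.7 25.9 tcp z on top 184.9
0.8 23.2 tcp z on top 172.2
0.9 21.7 tcp z on top 159.3
1.0 21.6 tcp z on top 146.3
1.1 22.8 tcp z on top 133.4
1.2 25.2 tcp z on top 120.6
1.3 28.9 tcp z on top 108.1
```

```bash
python3 -m inch '[{"fingers":-1,"delta_pos":[-5,0,0],"twist":[0,0,0]},{"fingers":-1,"delta_pos":[-5,0,3.5],"twist":[0,0,0]},{"fingers":-1,"delta_pos":[0,-2,4],"twist":[0,0,0]},{"fingers":-1,"delta_pos":[0,-5,2.25],"twist":[0,0,0]},{"fingers":-1,"delta_pos":[0,-4.5,0],"twist":[0,0,0]}]'
python3 -m inch '[{"fingers":-1,"delta_pos":[0,-3,0],"twist":[0,0,0]},{"fingers":-1,"delta_pos":[0,0,0],"twist":[0,0,0]},{"fingers":-1,"delta_pos":[0,0,0],"twist":[0,0,0]}]'
python3 fit.py v 0.1; python3 - <<'E'
from lev import *
s=manip.state(); print(own(s["tool_pos"]).round(1),s["tool_pos"])
f=dict(np.load("pics/v_wrist.npz"));P=pts(f);hsv=cv2.cvtColor(f["pixels"],cv2.COLOR_BGR2HSV)
m=cv2.inRange(hsv,(0,170,70),(8,255,255)); v,u=np.where(m>0); print(len(u))
q=P[m>0];q=q[(q[:,2]>.25)];o=np.array([own(x) for x in q]);print(np.percentile(o,[3,50,97],axis=0).round(1),np.percentile(q[:,2],[50,98]))
E
```

```text
time: 21.42
tool_pos: [0.5402, -0.198, 0.2973]
tool_rot: [0.513, -0.485, 0.514, 0.487]
contact_force: [-0.6, 0.4, 0.2]
gripper_width: 0.002
time: 21.8
tool_pos: [0.5683, -0.2014, 0.2973]
tool_rot: [0.513, -0.484, 0.515, 0.487]
contact_force: [0.1, 0.3, 0.5]
gripper_width: 0.001
21.8 [ 0.5683 -0.2014  0.2973] [array([19.75,  7.18, -9.79]), array([ 0.16,  0.08, -0.3 ])]
[72.5 97.6] [ 0.5682867  -0.20160054  0.29846579]
3033
[[ 66.7  58.4]
 [ 72.6  84.1]
 [ 81.7 110.8]] [0.27948965 0.28164007]
```

View pics/v_side.png

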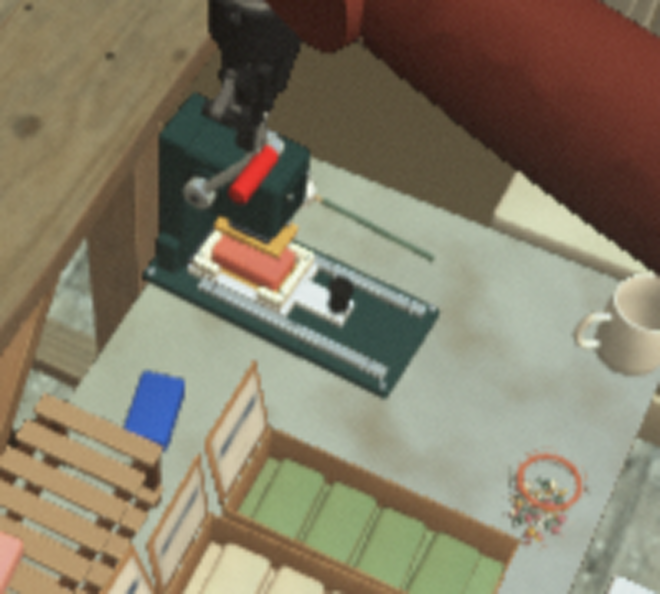

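View pics/v_wrist.png

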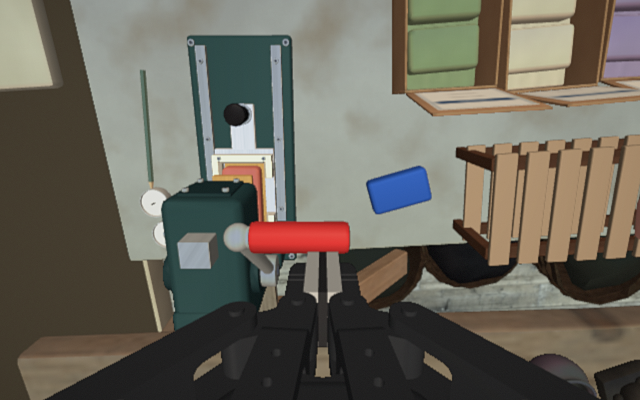

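The shut fingers are above the grip (which spans u 250–348, v 236 in the wrist view), and the bar is under the stamp. I'll descend onto the grip and follow the arc.

```bash
python3 -m inch '[{"fingers":-1,"delta_pos":[2.5,0.1,0],"twist":[0,0,0]},{"fingers":-1,"delta_pos":[1.3,0,0],"twist":[0,0,0]},{"fingers":-1,"delta_pos":[0.9,0.6,0],"twist":[0,0,0]},{"fingers":-1,"delta_pos":[1,0.8,0],"twist":[0,0,0]},{"fingers":-1,"delta_pos":[0,0,0],"twist":[0,0,0]}]'
python3 fit.py w 0.1; python3 - <<'E'
from lev import *
s=manip.state(); print(own(s["tool_pos"]).round(1),s["tool_pos"],s["contact_force"])
E
```

```text
time: 22.52
tool_pos: [0.5517, -0.2006, 0.2464]
tool_rot: [0.513, -0.484, 0.516, 0.487]
contact_force: [-11.0, 3.7, 16.5]
gripper_width: 0.003
22.525 [ 0.5517 -0.2006  0.2464] [array([14.67,  5.54, -9.74]), array([ 0.13, -0.02, -0.3 ])]
[56.6 97.7] [ 0.55240685 -0.200629    0.24694378] [-11.79927823   4.62110854  15.65361226]
```

View pics/w_wrist.png

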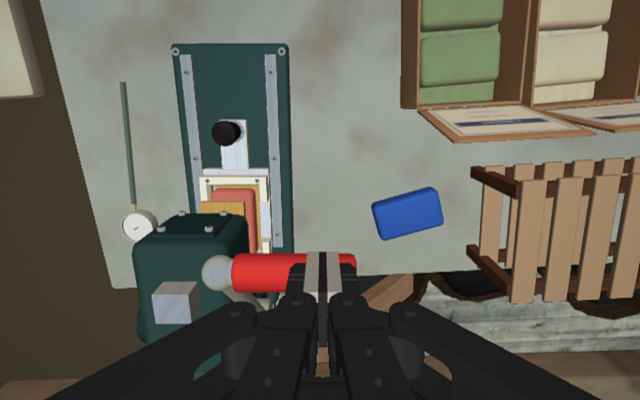

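View pics/w_side.png

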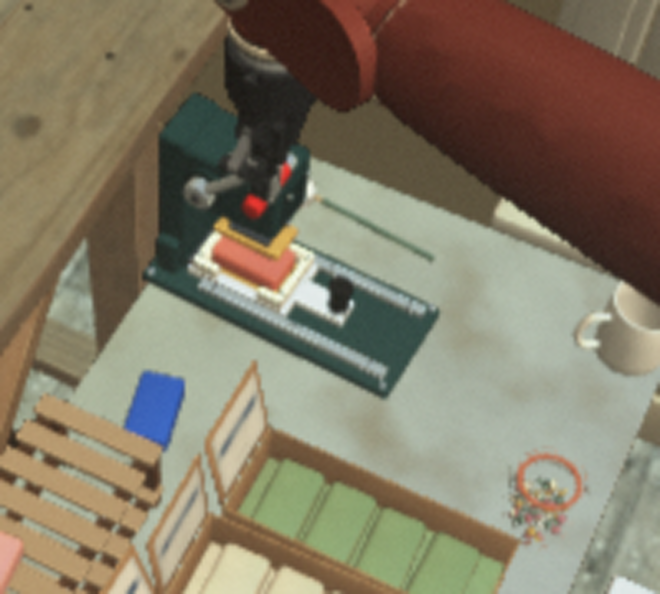

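```bash
cat > grip.py <<'E'
from lev import *
from plant import viewer
f=viewer.grab_frame("wrist");P=pts(f);hsv=cv2.cvtColor(f["pixels"],cv2.COLOR_BGR2HSV)
m=cv2.inRange(hsv,(0,170,60),(8,255,255)); 
n,l,st,_=cv2.connectedComponentsWithStats(m)
q=P[(m>0)];o=np.array([own(x) for x in q]);k=(o[:,1]>55)&(o[:,1]<118)&(q[:,2]>.1)&(o[:,0]>0)
print("grip own",np.percentile(o[k],[2,50,98],axis=0).round(1),"z top",np.percentile(q[k][:,2],[50,98]).round(4))
t=np.percentile(q[k][:,2],98); kk=k&(q[:,2]>t-.0012); print("top line own x",np.median(o[kk][:,0]))
zc=t-.0095; print("q est",.96-np.arcsin(np.clip((zc-.165)/.13,-1,1)))
s=manip.state(); print(s["time"],own(s["tool_pos"]).round(1),s["tool_pos"].round(4),s["contact_force"].round(1))
E
python3 grip.py
```

```text
grip own [[ 53.3  57. ]
 [ 57.4  71.1]
 [ 68.6 110.4]] z top [0.2681 0.2708]
top line own x 62.28145011259916
q est 0.1253457113835449
22.675 [56.8 97.7] [ 0.5526 -0.2006  0.2471] [-11.3   3.1  15.7]
```

The tip is jamming: it presses down while the grip has to travel forward. I'll move the command forward.

```bash
python3 -m inch '[{"fingers":-1,"delta_pos":[0,0.6,0],"twist":[0,0,0]},{"fingers":-1,"delta_pos":[0,0,0],"twist":[0,0,0]}]'; python3 grip.py
```

```text
time: 22.92
tool_pos: [0.5473, -0.2005, 0.2437]
tool_rot: [0.513, -0.485, 0.515, 0.486]
contact_force: [-5.2, 1.0, 7.8]
gripper_width: -0.003
grip own [[ 49.6  56.9]
 [ 53.9  70.4]
 [ 64.9 109.8]] z top [0.2646 0.2673]
top line own x 58.56381560423322
q est 0.16522047869218703
22.975 [51.5 97.4] [ 0.5472 -0.2005  0.2437] [-5.6  0.2  7.9]
```

Rolling carries the tip ahead of the grip (by about 9.5 mm per rad), so I'll back off and start with the tip slightly behind the grip's centre.

```bash
python3 -m inch '[{"fingers":-1,"delta_pos":[-1,-0.8,0],"twist":[0,0,0]},{"fingers":-1,"delta_pos":[-2,-1,0],"twist":[0,0,0]},{"fingers":-1,"delta_pos":[0,-1.3,0],"twist":[0,0,0]},{"fingers":-1,"delta_pos":[0,0,0],"twist":[0,0,0]}]'; python3 grip.py
```

```text
time: 23.48
tool_pos: [0.5795, -0.202, 0.2707]
tool_rot: [0.513, -0.484, 0.515, 0.487]
contact_force: [-1.1, -0.9, 0.1]
gripper_width: 0.001
grip own [[ 66.6  57.7]
 [ 72.5  84.1]
 [ 82.4 111.6]] z top [0.2795 0.2816]
top line own x 75.65432098481274
q est -0.007707059807915639
23.525 [83.2 98. ] [ 0.5789 -0.2019  0.2704] [ 0.1  0.3 -0.7]
```

```bash
python3 -m inch '[{"fingers":-1,"delta_pos":[1.2,0,0],"twist":[0,0,0]},{"fingers":-1,"delta_pos":[0.8,1.1,0],"twist":[0,0,0]},{"fingers":-1,"delta_pos":[0.9,1.05,0],"twist":[0,0,0]},{"fingers":-1,"delta_pos":[1,0.95,0],"twist":[0,0,0]},{"fingers":-1,"delta_pos":[0,0,0],"twist":[0,0,0]}]'; python3 grip.py
```

```text
time: 24.15
tool_pos: [0.5464, -0.2002, 0.232]
tool_rot: [0.513, -0.484, 0.515, 0.487]
contact_force: [-0.5, -0.5, 2.3]
gripper_width: -0.002
grip own [[ 39.1  57.3]
 [ 42.8  77.5]
 [ 53.9 111.4]] z top [0.2526 0.2554]
top line own x 47.43224870115599
q est 0.2884196974571338
24.2 [51.3 97.8] [ 0.5471 -0.2002  0.2327] [-0.3  0.3  2.8]
```

Tracking well (q≈0.29, 2.5 N).

```bash
python3 -m inch '[{"fingers":-1,"delta_pos":[1.05,0.83,0],"twist":[0,0,0]},{"fingers":-1,"delta_pos":[1.15,0.73,0],"twist":[0,0,0]},{"fingers":-1,"delta_pos":[1.2,0.62,0],"twist":[0,0,0]},{"fingers":-1,"delta_pos":[1.25,0.48,0],"twist":[0,0,0]},{"fingers":-1,"delta_pos":[0,0,0],"twist":[0,0,0]}]'; python3 grip.py; python3 fit.py x 0.1
```

```text
time: 24.82
tool_pos: [0.5204, -0.1987, 0.185]
tool_rot: [0.513, -0.484, 0.515, 0.487]
contact_force: [-1.7, -0.5, 2.7]
gripper_width: -0.003
grip own [[ 15.6  56.9]
 [ 19.2  75.2]
 [ 30.4 111.1]] z top [0.2057 0.2085]
top line own x 24.34542813351258
q est 0.6957119834619478
24.875 [25.1 97.6] [ 0.5209 -0.1987  0.1859] [-1.9 -0.3  2.1]
24.875 [ 0.5209 -0.1987  0.1859] [array([ 8.59,  2.5 , -9.76]), array([ 0.15,  0.04, -0.22])]
```

View pics/x_wrist.png

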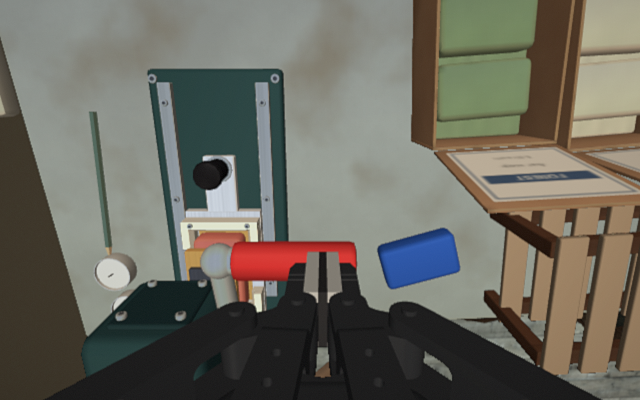

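View pics/x_side.png

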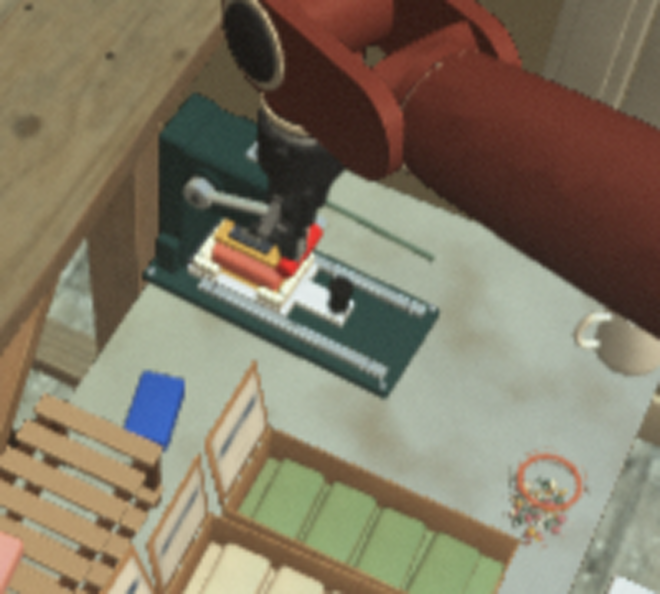

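The stamp is coming down over the bar. I'll continue to q≈1.1.

```bash
python3 -m inch '[{"fingers":-1,"delta_pos":[1.27,0.37,0],"twist":[0,0,0]},{"fingers":-1,"delta_pos":[1.29,0.25,0],"twist":[0,0,0]},{"fingers":-1,"delta_pos":[1.3,0.1,0],"twist":[0,0,0]},{"fingers":-1,"delta_pos":[1.2,0,0],"twist":[0,0,0]},{"fingers":-1,"delta_pos":[0,0,0],"twist":[0,0,0]}]'; python3 grip.py
python3 -m inch '[{"fingers":-1,"delta_pos":[1,-0.1,0],"twist":[0,0,0]},{"fingers":-1,"delta_pos":[0,0,0],"twist":[0,0,0]}]'; python3 grip.py
```

```text
time: 25.6
tool_pos: [0.5135, -0.1981, 0.1347]
tool_rot: [0.513, -0.484, 0.515, 0.487]
contact_force: [0.2, -1.1, 3.5]
gripper_width: -0.002
grip own [[ 12.2  56.9]
 [ 15.8  72.6]
 [ 27.1 110.8]] z top [0.155 0.158]
top line own x 21.105768682468067
q est 1.0869130149609494
25.65 [17.6 97.9] [ 0.5135 -0.1981  0.1353] [-0.9 -0.   2.4]
time: 25.9
tool_pos: [0.5149, -0.1983, 0.1253]
tool_rot: [0.514, -0.485, 0.515, 0.486]
contact_force: [1.1, 0.0, 2.7]
gripper_width: -0.002
grip own [[ 13.7  56.8]
 [ 17.5  72.3]
 [ 28.6 110.7]] z top [0.146  0.1488]
top line own x 22.548596418024797
q est 1.159306323493376
25.95 [19.1 97.8] [ 0.5149 -0.1983  0.1258] [0.  0.3 2.3]
```

```bash
python3 -m inch '[{"fingers":-1,"delta_pos":[0.6,-0.1,0],"twist":[0,0,0]},{"fingers":-1,"delta_pos":[0,0,0],"twist":[0,0,0]}]'
python3 -m inch '[{"fingers":-1,"delta_pos":[0.4,-0.05,0],"twist":[0,0,0]},{"fingers":-1,"delta_pos":[0,0,0],"twist":[0,0,0]}]'; python3 grip.py
```

```text
time: 26.2
tool_pos: [0.5161, -0.1985, 0.1202]
tool_rot: [0.514, -0.485, 0.515, 0.486]
contact_force: [-2.0, 0.5, 3.6]
gripper_width: 0.001
time: 26.45
tool_pos: [0.5165, -0.1985, 0.1182]
tool_rot: [0.513, -0.485, 0.515, 0.486]
contact_force: [-6.4, 2.8, 13.2]
gripper_width: -0.003
grip own [[ 15.3  56.9]
 [ 19.   72.3]
 [ 30.3 110.8]] z top [0.1391 0.1422]
top line own x 24.28592620709489
q est 1.2114644944292061
26.5 [20.7 97.6] [ 0.5165 -0.1985  0.1183] [-6.5  2.8 12.8]
```

The stamp is now bearing on the soap (13 N at q≈1.21). I'll press harder and hold.

```bash
python3 -m inch '[{"fingers":-1,"delta_pos":[0.4,0,0],"twist":[0,0,0]},{"fingers":-1,"delta_pos":[0.2,0,0],"twist":[0,0,0]},{"fingers":-1,"delta_pos":[0,0,0],"twist":[0,0,0]}]'; python3 grip.py
```

```text
time: 26.88
tool_pos: [0.5171, -0.1987, 0.1155]
tool_rot: [0.514, -0.485, 0.515, 0.486]
contact_force: [-11.6, 5.9, 25.6]
gripper_width: -0.001
grip own [[ 16.   56.8]
 [ 19.6  72.2]
 [ 30.7 110.8]] z top [0.1366 0.1396]
top line own x 24.83182085832347
q est 1.231809599890811
26.925 [21.3 97.5] [ 0.5172 -0.1987  0.1155] [-12.5   5.9  26.2]
```

```bash
python3 -m inch '[{"fingers":-1,"delta_pos":[0.3,0,0],"twist":[0,0,0]},{"fingers":-1,"delta_pos":[0,0,0],"twist":[0,0,0]},{"fingers":-1,"delta_pos":[0,0,0],"twist":[0,0,0]},{"fingers":-1,"delta_pos":[0,0,0],"twist":[0,0,0]},{"fingers":-1,"delta_pos":[0,0,0],"twist":[0,0,0]}]'; python3 grip.py; python3 fit.py y .1
python3 -m inch '[{"fingers":-1,"delta_pos":[0,0,0],"twist":[0,0,0]}]'
```

```text
time: 27.55
tool_pos: [0.5175, -0.1987, 0.1141]
tool_rot: [0.514, -0.485, 0.514, 0.486]
contact_force: [-14.8, 7.6, 32.5]
gripper_width: -0.0
grip own [[ 16.3  56.9]
 [ 19.9  72.3]
 [ 30.9 110.8]] z top [0.1354 0.1384]
top line own x 25.255285558229616
q est 1.2414694201852745
27.6 [21.6 97.4] [ 0.5175 -0.1987  0.1141] [-14.9   7.9  32.6]
27.6 [ 0.5175 -0.1987  0.1141] [array([ 1.42,  2.19, -9.74]), array([ 0.19, -0.01, -0.08])]
time: 27.82
tool_pos: [0.5175, -0.1987, 0.1142]
tool_rot: [0.514, -0.485, 0.514, 0.486]
contact_force: [-14.1, 7.9, 32.4]
gripper_width: 0.001
```

View pics/y_side.png

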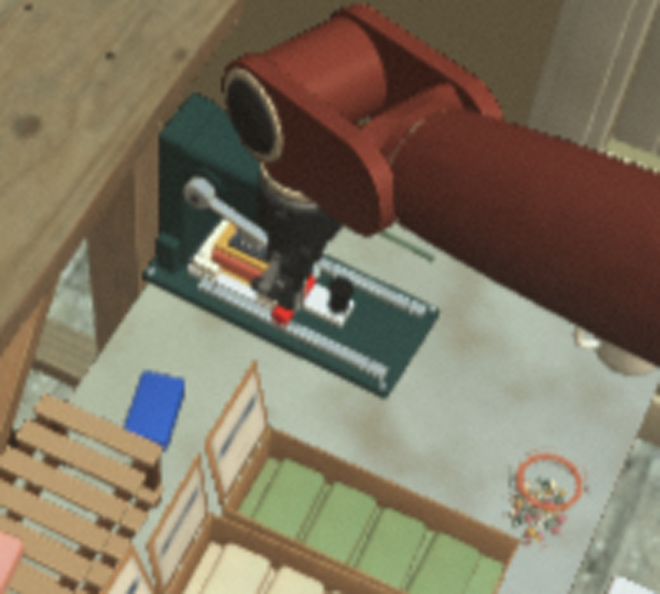

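It held at about 32 N on the grip for roughly 0.7 s. I'll let the lever rise along its arc.

```bash
python3 -m inch '[{"fingers":-1,"delta_pos":[-1.2,0,0],"twist":[0,0,0]},{"fingers":-1,"delta_pos":[-1.5,0.1,0],"twist":[0,0,0]},{"fingers":-1,"delta_pos":[-1.3,0,0],"twist":[0,0,0]},{"fingers":-1,"delta_pos":[-1.3,-0.1,0],"twist":[0,0,0]},{"fingers":-1,"delta_pos":[-1.3,-0.25,0],"twist":[0,0,0]}]'
python3 -m inch '[{"fingers":-1,"delta_pos":[-1.27,-0.37,0],"twist":[0,0,0]},{"fingers":-1,"delta_pos":[-1.25,-0.48,0],"twist":[0,0,0]},{"fingers":-1,"delta_pos":[-1.2,-0.62,0],"twist":[0,0,0]},{"fingers":-1,"delta_pos":[-1.15,-0.73,0],"twist":[0,0,0]},{"fingers":-1,"delta_pos":[-1.1,-0.83,0],"twist":[0,0,0]}]'; python3 grip.py
python3 -m inch '[{"fingers":-1,"delta_pos":[-1.1,-0.95,0],"twist":[0,0,0]},{"fingers":-1,"delta_pos":[-1.2,-1.05,0],"twist":[0,0,0]},{"fingers":-1,"delta_pos":[-2,-1,0],"twist":[0,0,0]},{"fingers":-1,"delta_pos":[-4,0,0],"twist":[0,0,0]},{"fingers":-1,"delta_pos":[-4,0,0],"twist":[0,0,0]}]'
python3 grip.py;
```

```text
time: 28.45
tool_pos: [0.519, -0.1987, 0.1735]
tool_rot: [0.513, -0.484, 0.515, 0.486]
contact_force: [0.1, -1.4, 0.8]
gripper_width: 0.001
time: 29.08
tool_pos: [0.5502, -0.2003, 0.2333]
tool_rot: [0.514, -0.485, 0.515, 0.486]
contact_force: [0.3, -0.3, -0.5]
gripper_width: -0.0
grip own [[ 40.1  57.4]
 [ 44.4  79.3]
 [ 55.2 111.4]] z top [0.2542 0.2567]
top line own x 48.828847013351194
q est 0.2753623663249284
29.125 [55.9 97.6] [ 0.5516 -0.2006  0.2352] [0.7 1.3 2.4]
time: 29.75
tool_pos: [0.5798, -0.2019, 0.3558]
tool_rot: [0.513, -0.484, 0.515, 0.487]
contact_force: [-1.2, -0.7, 0.2]
gripper_width: -0.004
grip own [[ 67.   57.7]
 [ 73.4  84.3]
 [ 82.1 111.5]] z top [0.2796 0.2817]
top line own x 75.93188455402012
q est -0.010195536861856369
29.8 [85.7 97.2] [ 0.5814 -0.2028  0.3635] [-0.6  0.4  4.3]
```

Lever back at rest. I'll move away and check everything.

```bash
python3 -m inch '[{"fingers":-1,"delta_pos":[0,5,0],"twist":[0,0,0]},{"fingers":-1,"delta_pos":[0,6,0],"twist":[0,0,0]},{"fingers":-1,"delta_pos":[0,6,0],"twist":[0,0,0]},{"fingers":-1,"delta_pos":[0,4,0],"twist":[0,0,0]},{"fingers":-1,"delta_pos":[0,0,0],"twist":[0,0,0]}]'
python3 -m inch '[{"fingers":-1,"delta_pos":[0,0,0],"twist":[0,0,0]},{"fingers":-1,"delta_pos":[0,0,0],"twist":[0,0,0]}]'
python3 fit.py z .1; python3 - <<'E'
from lev import *
f=dict(np.load("pics/z_side.npz"));P=pts(f);im=f["pixels"];hsv=cv2.cvtColor(im,cv2.COLOR_BGR2HSV)
m=cv2.inRange(hsv,(20,5,150),(45,90,255))&((P[...,2]>.034)&(P[...,2]<.046)&(abs(P[...,1]+.295)<.06)).astype(np.uint8)*255
o=np.array([own(x) for x in P[m>0]]); print("white",np.percentile(o,[2,98],axis=0))
cv2.imwrite("pics/z_all.png",im)
cv2.imwrite("pics/z_z.png",cv2.resize(im[90:200,290:400],None,fx=5,fy=5,interpolation=cv2.INTER_CUBIC))
a=dict(np.load("pics/a_side.npz"))
d=cv2.absdiff(a["pixels"],im).max(2)
for nm,(x0,y0,x1,y1) in dict(pink=(235,225,280,265),blue=(298,180,320,203),toad=(215,320,245,350),pencil=(355,128,395,152)).items(): print(nm,d[y0:y1,x0:x1].mean().round(2),d[y0:y1,x0:x1].max())
E
```

```text
time: 30.42
tool_pos: [0.3689, -0.1901, 0.3568]
tool_rot: [0.514, -0.485, 0.515, 0.485]
contact_force: [0.0, -1.0, 0.2]
gripper_width: 0.002
time: 30.68
tool_pos: [0.3708, -0.1902, 0.3558]
tool_rot: [0.513, -0.484, 0.515, 0.487]
contact_force: [0.5, -0.6, -0.5]
gripper_width: 0.002
30.675 [ 0.3708 -0.1902  0.3558] [array([ 25.52, -12.58,  -9.79]), array([ 0.21,  0.06, -0.21])]
white [[ 60.80054449 -35.21783746]
 [164.34671178  38.22118389]]
pink 4.78 58
blue 4.88 12
toad 4.54 9
pencil 6.97 118
```

View pics/z_z.png

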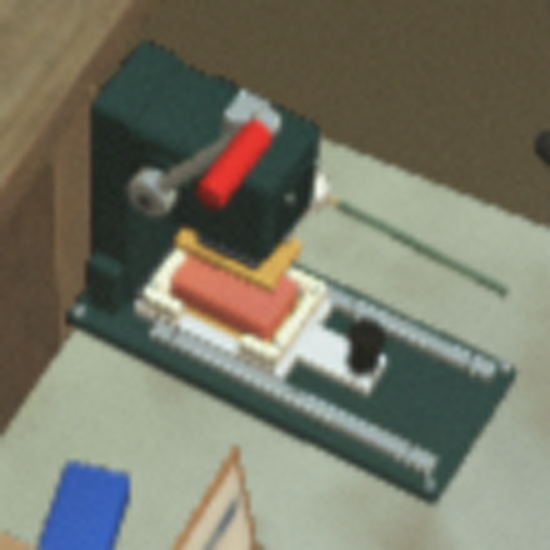

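View pics/z_wrist.png

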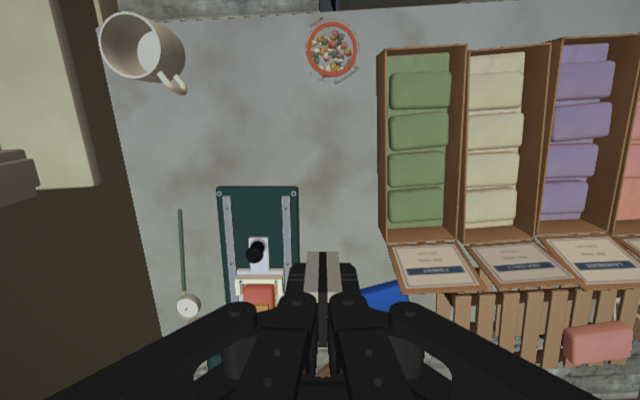

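View pics/z_all.png

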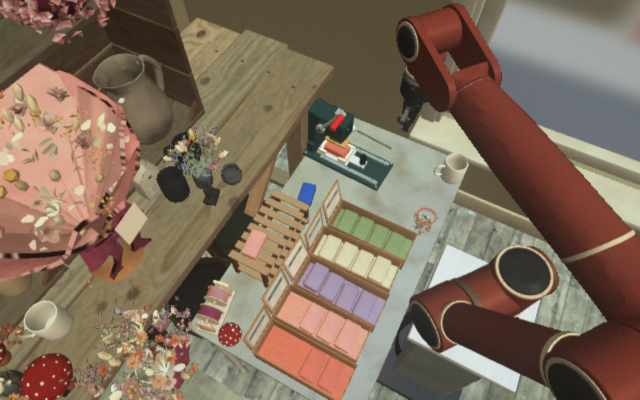

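```bash
python3 - <<'E'
from lev import *
for n in "uz":
    f=dict(np.load(f"pics/{n}_side.npz")); g=cv2.cvtColor(f["pixels"],cv2.COLOR_BGR2GRAY)[148:172,350:375].astype(float)
    w=np.clip(70-g,0,None); v,u=np.indices(g.shape); print(n,(w*u).sum()/w.sum(),(w*v).sum()/w.sum())
a=dict(np.load("pics/u_side.npz"))["pixels"];b=dict(np.load("pics/z_side.npz"))["pixels"]
print(cv2.phaseCorrelate(cv2.cvtColor(a,6)[130:180,320:372].astype(np.float32),cv2.cvtColor(b,6)[130:180,320:372].astype(np.float32)))
a=dict(np.load("pics/a_side.npz"))["pixels"]
print("pink",cv2.phaseCorrelate(cv2.cvtColor(a,6)[225:262,236:270].astype(np.float32),cv2.cvtColor(b,6)[225:262,236:270].astype(np.float32)))
E
```

```text
u 12.766412213740457 10.725954198473282
z 13.116797110174593 11.559903672486454
((0.01809732839967282, -0.0037389056776966356), 1.0026651509602864)
pink ((-0.00915822794381782, 0.0365273164379083), 0.9973494046264224)
```

The drawer hasn't moved since the push (image shift under 0.02 px) and neither has the pink bar. I'll hand the job in.

```bash
python3 -c "
from plant import manip
print(manip.job_done())"
```

```text
the job is handed in; nothing more can be done
None
```

The coral bar is stamped: it sits home in the die under the stamp, the drawer is in, and the lever is back at rest. I handed the job in after about 31 s of the 66 s.

- **Bar:** before the drawer was pushed in, the bar's top measured 49.7 mm above the table, against 50 mm expected.
- **Drawer:** it stopped hard at about 25 N after about 112 mm of travel, not the full 120 mm. I took this as the stop because the die centre (112.5 mm) lines up with the stamp (about 113 mm). The final images show about 0.02 px of shift since that push.
- **Pressing:** the stamp met the soap at about 1.21 rad. I then held about 32 N on the grip for about 0.7 s, which should put roughly 140 N on the soap, and let the lever rise along its arc.
- **Surroundings:** the pink bar did not move in the image comparison, and the blue bar and toadstool look unchanged. The pencil patch differed more (largest pixel difference 118), which I did not follow up; the pencil and tealights look in place in the pictures.

**Disagreements and failed tries**
- The bar's long side lay along world y, not world x as the brief says, so I followed the images.
- The real fingertips end about 23 mm short of the reported TCP. My first grasp therefore closed on top of the bar at about 5 N, without moving it.
- My first press jammed at low force, with the lever turned about 0.17 rad. I backed off, the lever returned to rest, and I repeated it with a better contact point.

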